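# Unstack the vial trays and pile up their spacer plates

### The arm

A 6-joint arm with a two-finger parallel gripper is mounted at the origin on the work surface. World frame = base frame: x ahead of the robot, y to its left, z up, the work surface at z = 0. Lengths are in m, angles in rad, forces in N, time in s.
With the tool pointing down it reaches from about 0.3 to 0.875 m from the base axis. Payload 6.4 kg.
Tool frame: the origin (TCP) lies at the very end of the fingers, on their centre line; the grasp point (between the pads) lies ctrl.grip_point_offset behind it (ctrl.grip_point_offset is the distance from the TCP to the grasp point, in m); z points along the fingers, x is the direction in which the jaws open and shut, and the axes are right-handed (so a half turn about z gives the same grasp; the last joint's range is limited). The gripper opens to 85 mm and grips with 20 to 120 N. Pads are 22 mm wide; open, the fingers measure 114 mm over their backs; the gripper's body (76 mm by 85 mm) begins 54 mm behind the grasp point. The pads swing forward as they close: fully open they stand 13 mm farther back than shut.
Start: joints at [-1.504, 0.181, 1.607, -0, 1.354, -0.206], TCP at [0.155, -0.554, 0.231] pointing down, gripper open.
Joint ranges: [-2.99, 2.99], [-0.89, 2.07], [0.3, 2.58], [-1.14, 4.28], [0, 2.63], [-3.12, 3.12]. Speed limits (rad/s): [2.57, 2.57, 3.01, 3.14, 3.14, 3.14].

### API

Orientations are given as a unit quaternion [w, x, y, z].
In Python, from bench import get_obs, viewer, workorder, ctrl gives the robot as it stands. The module is installed in compiled form; this text tells all that it offers.
- The arm moves only by the tool move_arm, never from a script. Its argument "increments" is a list of rows, each an object of numbers: "tx", "ty", "tz": the shift along the tool's x, y, z in m; "turn": the turn about the tool's z in degrees. A call has 1 to 20 rows; each row is the pose to reach, as a shift and turn from the pose commanded when the call began, along the tool's axes at that moment; what a row does not reach only later rows make up. A row lasts 1/12 s, in which the tool goes at most 41.7 mm and 7.16 degrees, less where a joint would pass 70% of its speed; a pose out of reach is approached as far as the arm can. A call with a gripper value outside its range is refused whole. "gripper" is the opening, from 0 (shut) to 1 (fully open), set as the call begins (left out, the last holds). The fingers move at their own pace and stop on an object; the grip force is fixed at half the most. Time passes only in rows, so rows that repeat a pose let the fingers close. It gives the time, the measured TCP pose, the force and the opening at its end, in the units of the state.
- get_obs(): the state, without advancing time (a new reading comes with each control period).
- viewer.camera(name): name is "scene" or "top"; returns (picture, depth): 400x640x3 uint8, red, green, blue; 400x640 float32, m along the optical axis (not along the pixel's ray), 0 where there is no reading.
- viewer.get_calibration(name): a dict with "intrinsics" (3x3 intrinsics, pixels), "k1" (the pictures are not rectified: a ray, as slopes to the right and down, at radius r is drawn at 1 + k1 r^2 times it, then the intrinsics apply), "origin" and "attitude" of the camera in the world. Camera axes: x right, y up, looking along -z (the intrinsics and any distortion apply to the point x, -y, -z); pixel columns grow to the right and rows downward; lengths in m; the calibration is good to about 2 mm. A picture is of the moment at which its call begins. get_calibration takes no time and is no camera call.
- workorder.hand_in(): hands the job in, once; it reports no verdict.
The state is a dict: "time_s": time; "q": joint angles; "dq": joint speeds; "joint_efforts": joint torques, N m; "eef_pos": TCP position; "eef_rot": TCP orientation; "wrist_force": force on the tool from outside, world axes, zero at the start; "torque": the same for the moment, N m; "opening": opening from 0.0 (shut) to 1.0 (fully open).
Only numpy, scipy, OpenCV 4.12 (cv2) and the standard library are available. Lean on these libraries where they do the work, as an engineer would, in place of code of your own. Each camera call takes 0.05 s, during which the arm holds its last target.

### The job

Take the stack of vial trays apart: pile both flat spacer plates neatly, squared up one on the other, lengthwise across both bars and in the middle of the two-bar rest, the top one going down first, and set the upper tray in the middle of the shaker's platform, lengthwise along it. Leave the lower tray standing where it is in the steel tray. Keep the trays upright, set everything down gently without dropping it, and do not disturb the bottle, beaker or jar standing around.

Things in the scene. Friction and masses are not known exactly. Their poses are not given: they have to be found in the camera images.
- upper_spacer_mid (a point): Centre of the upper spacer plate, the topmost item of the stack: plain flat grey plastic plate 120 (its x) x 64 (its y) x 8 (its z, up) mm, loose, about 0.09 kg. It overhangs the tray under it by about 5 mm all round, so fingers closing across its 64 mm width may reach down past its edges beside the tray.
- upper_tray_mid (a point): Centre (half-way up) of the upper vial tray, second item from the top: white plastic tray 110 (its x) x 54 (its y) x 34 (z, up) mm, eight compartments with capped vials fixed in them below the rim, loose, about 0.25 kg. It stands on the lower spacer plate, which sticks out about 5 mm beyond it all round: fingertips closing across its 54 mm width must stay above that plate.
- lower_spacer_mid (a point): Centre of the lower spacer plate, third item: same as the upper one (120 x 64 x 8 mm, axes alike), loose. It lies on the lower tray's rim and overhangs it by about 5 mm all round.
- lower_tray_mid (a point): Centre (half-way up) of the lower vial tray, same as the upper one (110 x 54 x 34 mm); it is the bottom of the stack and stands loose on the 3 mm thick floor of the steel tray.
- carrier: Shallow fixed steel tray 190 (x) x 130 (y) mm with a 12 mm high lip, in which the stack stands; origin at the centre of its underside on the bench. The whole stack is 87 mm high above the bench.
- rest_top (a point): The spacer rest: low fixed steel stand with two rubber-topped bars. This point is the middle between the bars at the level of their tops, 28 mm above the bench; x runs along the rest (a plate lies with its length along x), z up. Bars 18 x 44 mm (x, y), at x = -36 and +36 mm; base 110 x 58 x 6 mm. A plate lying on it overhangs the bars by 10 mm in y on each side, leaving room for fingertips below the plate's long edges.
- shaker_pad (a point): Middle of the flat top platform of the fixed white bench shaker (housing 230 x 170 mm, 75 mm high overall), at the height of the platform's surface, about 72 mm above the bench; x along the platform's long side, z up. Platform surface inside its rim is 154 (x) x 114 (y) mm; the rim is 4 mm high. The housing sticks out 135 mm to -x, 95 mm to +x and 85 mm each way in y from this point.
- reagent_bottle: Bystander: closed reagent bottle, 70 mm diameter, 130 mm high, standing loose on the bench; origin at the centre of its underside.
- beaker: Bystander: empty glass beaker, 72 mm diameter, 85 mm high, standing loose; origin at the centre of its underside.
- jar: Bystander: amber glass jar with black cap, 60 mm diameter, 75 mm high, standing loose; origin at the centre of its underside.
Mind the look-alikes: they are no part of the job. What is shaped like the part that bears lower_spacer_mid but brown or purple is not meant.

How it is judged:
On the way, in this order (a step that is already met when the one before it is completed fails the run):
1. the upper spacer plate lies on the rest, let go (horizontal distance between upper_spacer_mid and rest_top below 0.022 m and z of upper_spacer_mid in the frame of rest_top between 0.001 and 0.007 m and angle between the x axis of upper_spacer_mid and the x axis of rest_top, either way round below 0.25 rad and contact force between the fingers and upper_spacer below 0.05 N and linear speed of upper_spacer below 0.02 m/s), for 0.2 s.
2. the upper tray stands on the shaker platform, let go (horizontal distance between upper_tray_mid and shaker_pad below 0.022 m and z of upper_tray_mid in the frame of shaker_pad between 0.014 and 0.02 m and angle between the x axis of upper_tray_mid and the x axis of shaker_pad, either way round below 0.25 rad and contact force between the fingers and upper_tray below 0.05 N and linear speed of upper_tray below 0.02 m/s), for 0.2 s.
3. the lower spacer plate lies squarely on the upper one, let go (horizontal distance between lower_spacer_mid and upper_spacer_mid below 0.015 m and z of lower_spacer_mid in the frame of upper_spacer_mid between 0.005 and 0.011 m and angle between the x axis of lower_spacer_mid and the x axis of upper_spacer_mid, either way round below 0.2 rad and contact force between the fingers and lower_spacer below 0.05 N and linear speed of lower_spacer below 0.02 m/s), for 0.2 s.
At the end, for the whole second after the job is handed in: Upper spacer flat on the rest (centre within 22 mm, 0.25 rad), lower spacer flat on it (within 15 mm, 0.2 rad), upper tray on the shaker platform (within 22 mm of its middle, 0.25 rad), lower tray within 25 mm of its start; all upright, at rest (horizontal distance between upper_spacer_mid and rest_top below 0.022 m and z of upper_spacer_mid in the frame of rest_top between 0.001 and 0.007 m and angle between the x axis of upper_spacer_mid and the x axis of rest_top, either way round below 0.25 rad and horizontal distance between lower_spacer_mid and upper_spacer_mid below 0.015 m and z of lower_spacer_mid in the frame of upper_spacer_mid between 0.005 and 0.011 m and angle between the x axis of lower_spacer_mid and the x axis of upper_spacer_mid, either way round below 0.2 rad and horizontal distance between upper_tray_mid and shaker_pad below 0.022 m and z of upper_tray_mid in the frame of shaker_pad between 0.014 and 0.02 m and angle between the x axis of upper_tray_mid and the x axis of shaker_pad, either way round below 0.25 rad and distance of lower_tray_mid from where it was at the start of the episode below 0.025 m and angle between each of lower_tray_mid, upper_tray_mid, upper_spacer_mid's own z axis and vertical below 0.1 rad and linear speed of each of upper_spacer, lower_spacer, upper_tray, lower_tray below 0.02 m/s); the robot touches nothing.
It fails at once if the bottle, beaker or jar is shifted by more than 20 mm or knocked over (distance of any of reagent_bottle, beaker, jar from where it was at the start of the episode above 0.02 m or angle between any of reagent_bottle, beaker, jar's own z axis and vertical above 0.4 rad).
It fails at once if a spacer plate or the upper tray is dropped or thrown (out of the fingers and faster than 0.45 m/s, a fall of about 10 mm) ((contact force between the fingers and upper_spacer below 0.05 N and linear speed of upper_spacer above 0.45 m/s) or (contact force between the fingers and lower_spacer below 0.05 N and linear speed of lower_spacer above 0.45 m/s) or (contact force between the fingers and upper_tray below 0.05 N and linear speed of upper_tray above 0.45 m/s)).
It fails at once if a tray is tipped by more than 0.45 rad (angle between any of upper_tray_mid, lower_tray_mid's own z axis and vertical above 0.45 rad).
It fails at once if the lower tray is shifted by more than 25 mm (distance of lower_tray_mid from where it was at the start of the episode above 0.025 m).
It also fails if it takes over 72 s, if anything falls off the work surface, if the arm or the gripper's body presses on something with over 40 N, if the wrist force passes 120 N, or if a joint passes its speed limit or range.

## Working session

There is one attempt and no reset: what is moved stays moved. The work goes in short steps, Python scripts to look and compute and a tool call to move; the robot and the scene stay as the last step left them, time stands still between calls to the robot, and variables do not carry over. Pictures are saved under pics/ and viewed, and the job is handed in when it is done.

Besides the shell and the picture viewer there is one more tool, called after "Emit:" as name(argument=value, ...) on one line, values as JSON. move_arm: Moves the arm, as the interface text tells. Its arguments: {"type":"object","properties":{"increments":{"type":"array"},"gripper":{"type":"number"}},"required":["increments"]}

```bash
mkdir -p pics
cat > h.py <<'E'
import numpy as np, cv2
from bench import get_obs, viewer, workorder, ctrl
def snap(n):
    im,d=viewer.camera(n); return im,d,viewer.get_calibration(n)
E
python3 - <<'E'
from h import *
print(get_obs(), ctrl.grip_point_offset)
for n in("scene","top"):
    im,d,c=snap(n); print(n,c)
    cv2.imwrite(f"pics/{n}0.png",im[:,:,::-1]); np.savez(f"{n}0.npz",im=im,d=d)
E
```

```text
{'time_s': 0.0, 'q': array([-1.50427811e+00,  1.81562230e-01,  1.60799961e+00, -4.21300316e-07,
        1.35375060e+00, -2.06297337e-01]), 'dq': array([ 2.11911123e-04,  6.11170995e-04, -3.23409024e-04,  2.68993819e-04,
        9.53346495e-07,  9.96792892e-04]), 'joint_efforts': array([ 9.08972979e-04, -4.44863605e+01, -3.51338589e+01, -3.61372331e-04,
        8.71364056e-03,  4.01909631e-05]), 'eef_pos': array([ 0.15491215, -0.55318408,  0.23037627]), 'eef_rot': array([-6.48876721e-04,  7.96694129e-01, -6.04382102e-01, -5.64245404e-04]), 'wrist_force': array([-0.6859853 ,  0.45393242,  0.49979896]), 'torque': array([ 0.00020703,  0.00275794, -0.03663416]), 'opening': 0.9996581045219157} 0.0187
scene {'intrinsics': array([[417.41516602,   0.        , 318.64480772],
       [  0.        , 417.41516602, 198.31426993],
       [  0.        ,   0.        ,   1.        ]]), 'k1': -0.0897329667840886, 'origin': array([0.91523275, 0.58532207, 0.76631334]), 'attitude': array([0.23897973, 0.0922884 , 0.37532695, 0.89078685])}
top {'intrinsics': array([[394.92101536,   0.        , 317.0651375 ],
       [  0.        , 394.92101536, 197.78670509],
       [  0.        ,   0.        ,   1.        ]]), 'k1': -0.03953712275500715, 'origin': array([ 0.50711689, -0.05200211,  1.13547712]), 'attitude': array([ 0.71333178,  0.03814684, -0.01354325, -0.69965646])}
```

View pics/top0.png

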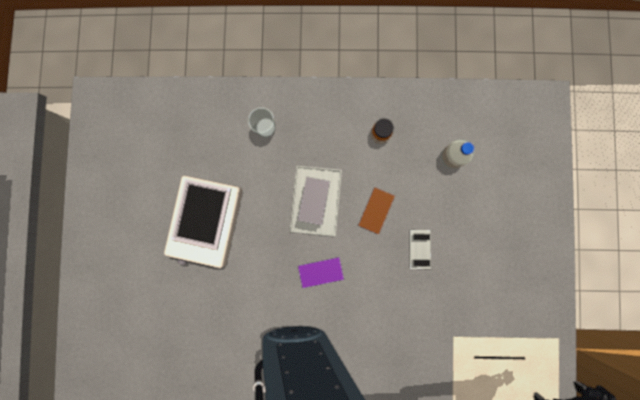

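View pics/scene0.png

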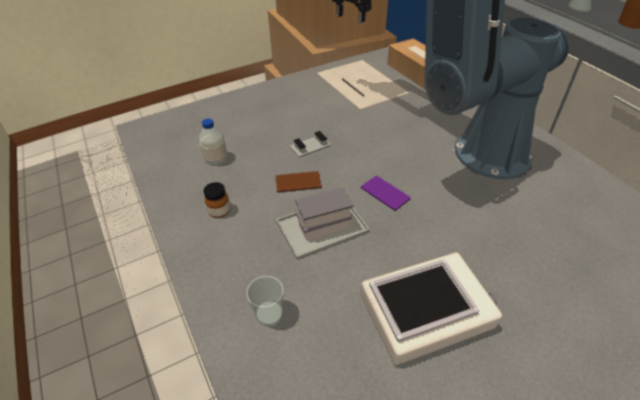

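The top view shows the stack's grey top plate at (314,200) in the steel tray, the two-bar rest at (420,249) and the shaker's black platform at (203,213). The beaker is at (261,122), the jar at (383,129) and the bottle at (461,152).

Candidates for the spacer plate are grey (314,200), brown (376,211) and purple (321,272). I choose the grey one on the stack and will check it in a close crop.

```bash
cat >> h.py <<'E'
from scipy.spatial.transform import Rotation as R
def rot(c): q=np.array(c['attitude']); return R.from_quat([q[1],q[2],q[3],q[0]]).as_matrix()
def rays(c,px):
    K=c['intrinsics']; k=float(c['k1'])
    u=cv2.undistortPoints(np.array(px,float).reshape(-1,1,2),K,np.array([k,0,0,0,0.])).reshape(-1,2)
    return np.c_[u[:,0],-u[:,1],-np.ones(len(u))]@rot(c).T
def onplane(c,px,z):
    r=rays(c,px); o=np.array(c['origin']); return o+r*((z-o[2])/r[:,2])[:,None]
def cloud(c,d):
    h,w=d.shape; v,u=np.mgrid[:h,:w]
    r=rays(c,np.c_[u.ravel(),v.ravel()]); return (np.array(c['origin'])+r*d.ravel()[:,None]).reshape(h,w,3)
def load(n):
    a=np.load(n+'0.npz'); return a['im'],a['d'],viewer.get_calibration(n)
def rect(P):
    (cx,cy),(w,h),_=r=cv2.minAreaRect((P[:,:2]*1000).astype(np.float32)); b=cv2.boxPoints(r)
    e=[b[1]-b[0],b[2]-b[1]]; e=max(e,key=np.linalg.norm)
    return np.array([cx,cy])/1000,sorted([w,h]),np.degrees(np.arctan2(e[1],e[0]))%180
E
python3 - <<'E'
from h import *
im,d,c=load('top'); P=cloud(c,d)
for n,(x,y) in dict(stack=(314,195),shaker=(203,213),restbar=(421,238),rest=(420,249),brown=(376,211),purple=(321,272),bench=(250,280),bottle=(467,148),jar=(383,127),beaker=(261,110),carr=(336,225)).items(): print(n,P[y,x].round(4),im[y,x])
im2,d2,c2=load('scene'); P2=cloud(c2,d2)
for n,(x,y) in dict(stack=(325,203),shaker=(425,300),bench=(330,350)).items(): print('sc',n,P2[y,x].round(4))
def crop(im,x0,y0,x1,y1,s,n): cv2.imwrite(n,cv2.resize(im[y0:y1,x0:x1,::-1],None,fx=s,fy=s,interpolation=cv2.INTER_CUBIC))
crop(im,280,155,440,275,5,'pics/crop_top.png'); crop(im2,260,120,420,240,5,'pics/crop_sc.png')
E
```

```text
stack [ 0.5908 -0.0064  0.0886] [156 145 146]
shaker [0.5374 0.2968 0.0712] [40 39 37]
restbar [ 0.4812 -0.3033  0.0291] [37 35 34]
rest [ 0.4497 -0.3058  0.0062] [201 199 180]
brown [ 0.5548 -0.1807  0.0051] [144  86  46]
purple [ 0.3787 -0.0273  0.0043] [143  61 167]
bench [ 0.3502  0.1759 -0.0005] [149 144 136]
bottle [ 0.7158 -0.3988  0.1272] [ 47 103 195]
jar [ 0.7808 -0.1898  0.0749] [56 55 54]
beaker [0.8244 0.1454 0.0757] [114 115 106]
carr [ 0.5127 -0.0674  0.008 ] [176 171 161]
sc stack [ 5.765e-01 -2.000e-04  8.560e-02]
sc shaker [0.536  0.3102 0.0703]
sc bench [ 0.7267  0.2755 -0.0018]
```

View pics/crop_top.png

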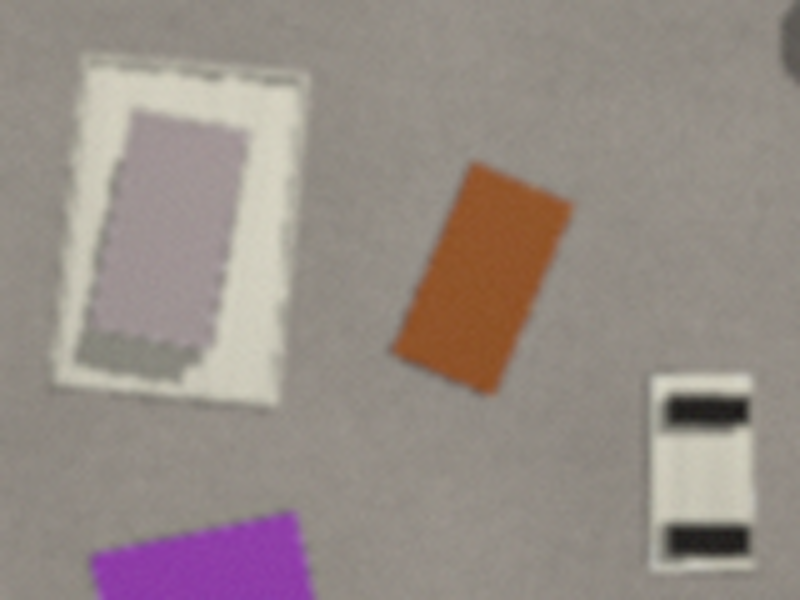

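View pics/crop_sc.png

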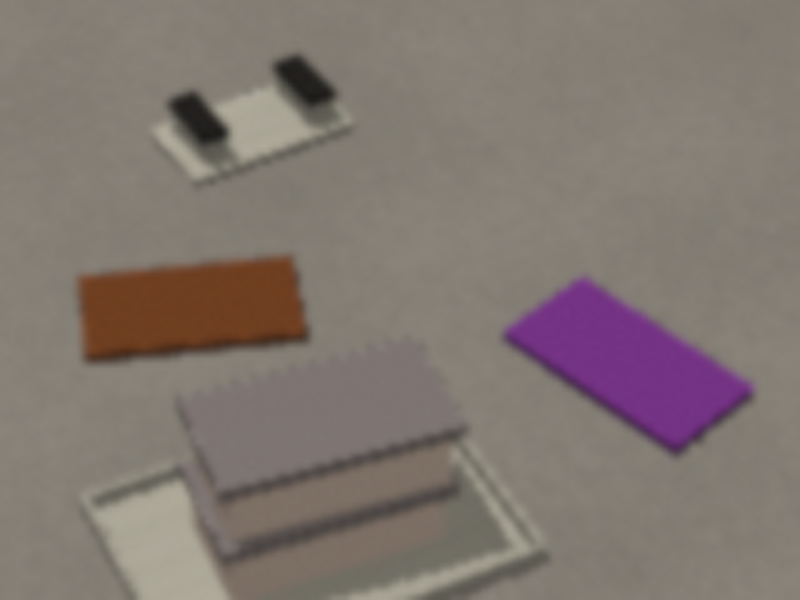

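The close crops confirm the choice. The mauve-grey plate at top-view (314,200) tops the white/grey/white stack, and the brown and purple plates lie flat on the bench. Next I measure everything.

```bash
cat >> h.py <<'E'
def blob(m,px):
    m=m.astype(np.uint8); n,l=cv2.connectedComponents(m); 
    k=l[px[1],px[0]]; assert k; return (l==k)
def contour(m):
    cs,_=cv2.findContours(m.astype(np.uint8),cv2.RETR_EXTERNAL,cv2.CHAIN_APPROX_NONE); return max(cs,key=len).reshape(-1,2)
E
python3 - <<'E'
from h import *
for n,pts in (('top',dict(stack=(314,195),shaker=(203,213),b1=(421,238),b2=(421,263))),('scene',dict(stack=(325,203),shaker=(425,300),b1=(300,144),b2=(320,136)))):
    im,d,c=load(n); P=cloud(c,d); hsv=cv2.cvtColor(im,cv2.COLOR_RGB2HSV); I=im.astype(int)
    bars=[]
    for k,px in pts.items():
        if k=='stack': m=(I[...,0]-I[...,1]>5)&(abs(P[...,2]-.087)<.012); z=.087
        elif k=='shaker': m=I.max(2)<90; z=.072
        else: m=I.max(2)<90; z=.028
        b=blob(m,px)
        if k[0]=='b': bars.append(b)
        W=onplane(c,contour(b),z); v,u=np.nonzero(b); Wa=onplane(c,np.c_[u,v],z)
        print(n,k,b.sum(),rect(W),'centroid',Wa.mean(0).round(4),'meddepth z',np.median(P[b][:,2]).round(4))
    a=[onplane(c,np.argwhere(b)[:,::-1],.028).mean(0)[:2] for b in bars]
    print('rest mid',(a[0]+a[1])/2,'sep',np.linalg.norm(a[0]-a[1]),'ang',np.degrees(np.arctan2(*(a[0]-a[1])[::-1])))
E
```

```text
top stack 1069 (array([ 0.57737341, -0.00601976]), [63.794761657714844, 119.49789428710938], np.float32(170.0274)) centroid [ 0.5769 -0.0058  0.087 ] meddepth z 0.0863
top shaker 1938 (array([0.53576941, 0.30302078]), [103.31979370117188, 143.1693878173828], np.float32(169.26538)) centroid [0.5355 0.3028 0.072 ] meddepth z 0.0716
top b1 79 (array([ 0.48395883, -0.30360944]), [11.068787574768066, 44.3550910949707], np.float32(91.11404)) centroid [ 0.4841 -0.3036  0.028 ] meddepth z 0.0269
top b2 94 (array([ 0.41369687, -0.30524213]), [13.734734535217285, 41.53973388671875], np.float32(91.16268)) centroid [ 0.4137 -0.3048  0.028 ] meddepth z 0.0269
rest mid [ 0.44887482 -0.30421937] sep 0.07038662823610368 ang 0.9740939971860897
scene stack 1137 (array([ 5.79736572e-01, -5.25737762e-04]), [69.93981170654297, 121.13662719726562], np.float32(170.18068)) centroid [ 5.81e-01 -1.00e-04  8.70e-02] meddepth z 0.0854
scene shaker 3542 (array([0.53659015, 0.30292465]), [105.23716735839844, 144.850830078125], np.float32(169.17722)) centroid [0.5386 0.3047 0.072 ] meddepth z 0.0709
scene b1 79 (array([ 0.49004471, -0.29824774]), [20.809202194213867, 55.21253967285156], np.float32(85.8481)) centroid [ 0.4899 -0.2985  0.028 ] meddepth z 0.026
scene b2 85 (array([ 0.4184892, -0.2986785]), [25.242233276367188, 54.134361267089844], np.float32(90.1896)) centroid [ 0.4176 -0.299   0.028 ] meddepth z 0.0256
rest mid [ 0.45375193 -0.29872546] sep 0.07233496107864419 ang 0.42735595865844095
```

```bash
cat >> h.py <<'E'
def Rt(o): q=o['eef_rot']; return R.from_quat([q[1],q[2],q[3],q[0]]).as_matrix()
def go(x,y,z,yaw=None):
    "increment to world tcp x,y,z with tool-x heading yaw (deg, mod 180)"
    o=get_obs(); M=Rt(o); s=M.T@(np.array([x,y,z])-o['eef_pos'])
    h=np.degrees(np.arctan2(M[1,0],M[0,0])); t=0 if yaw is None else (-(yaw-h)+90)%180-90
    print('t',round(o['time_s'],2),'tcp',o['eef_pos'].round(4),'head',round(h,1),'open',round(o['opening'],3),'F',np.round(o['wrist_force'],1))
    print('tx %.4f ty %.4f tz %.4f turn %.2f'%(*s,t),'tilt',M[:,2].round(4))
E
python3 -c "
from h import *
go(.578,-.005,.16,80.1)"
```

```text
t 0.1 tcp [ 0.1549 -0.5532  0.2305] head -74.4 open 1.001 F [ 0.8 -0.2 -0.4]
tx -0.4139 ty -0.5551 tz 0.0713 turn 25.53 tilt [-1.0e-04  1.6e-03 -1.0e+00]
```

Emit:
move_arm(increments=[{"tx": -0.02, "ty": -0.027, "tz": 0, "turn": 5}, {"tx": -0.044, "ty": -0.06, "tz": 0.01, "turn": 10}, {"tx": -0.068, "ty": -0.092, "tz": 0.015, "turn": 15}, {"tx": -0.092, "ty": -0.124, "tz": 0.02, "turn": 20}, {"tx": -0.116, "ty": -0.156, "tz": 0.03, "turn": 25.5}, {"tx": -0.14, "ty": -0.188, "tz": 0.035, "turn": 25.5}, {"tx": -0.164, "ty": -0.22, "tz": 0.04, "turn": 25.5}, {"tx": -0.188, "ty": -0.252, "tz": 0.045, "turn": 25.5}, {"tx": -0.212, "ty": -0.284, "tz": 0.05, "turn": 25.5}, {"tx": -0.236, "ty": -0.316, "tz": 0.055, "turn": 25.5}, {"tx": -0.26, "ty": -0.348, "tz": 0.06, "turn": 25.5}, {"tx": -0.284, "ty": -0.38, "tz": 0.065, "turn": 25.5}, {"tx": -0.308, "ty": -0.412, "tz": 0.07, "turn": 25.5}, {"tx": -0.332, "ty": -0.444, "tz": 0.071, "turn": 25.5}, {"tx": -0.356, "ty": -0.476, "tz": 0.071, "turn": 25.5}, {"tx": -0.38, "ty": -0.508, "tz": 0.071, "turn": 25.5}, {"tx": -0.4, "ty": -0.536, "tz": 0.071, "turn": 25.5}, {"tx": -0.414, "ty": -0.555, "tz": 0.071, "turn": 25.5}, {"tx": -0.414, "ty": -0.555, "tz": 0.071, "turn": 25.5}, {"tx": -0.414, "ty": -0.555, "tz": 0.071, "turn": 25.5}], gripper=1)

```text
time_s: 1.77
eef_pos: [0.5778, -0.0044, 0.1596]
eef_rot: [-0.0, -0.645, 0.764, 0.0]
wrist_force: [-0.8, -0.4, 0.2]
opening: 1.001
```

Run:
```python
from h import *
go(.578,-.005,.065,80.1)
im,d,c=snap('scene'); np.savez('s1.npz',im=im,d=d)
cv2.imwrite('pics/s1.png',cv2.resize(im[90:250,230:430,::-1],None,fx=4,fy=4,interpolation=cv2.INTER_CUBIC))
# project tcp
def proj(p):
    x=(np.array(p)-c['origin'])@rot(c); s=np.array([x[0]/-x[2],-x[1]/-x[2]]); s=s*(1+c['k1']*(s@s)); K=c['intrinsics']; return K[:2,:2]@s+K[:2,2]
o=get_obs(); M=Rt(o)
for w in (-.0425,0,.0425):
  for b in (0,.013): print(w,b,((proj(o['eef_pos']+M@[w,0,-b])-[230,90])*4).round(1))
```

```text
t 1.77 tcp [ 0.5778 -0.0044  0.1596] head -99.7 open 1.001 F [-0.8 -0.4  0.2]
tx 0.0006 ty -0.0004 tz 0.0946 turn 0.18 tilt [-0.0013  0.     -1.    ]
-0.0425 0 [401.4 401.3]
-0.0425 0.013 [401.5 383.2]
0 0 [373.5 351.2]
0 0.013 [373.3 333.2]
0.0425 0 [347.2 304.2]
0.0425 0.013 [346.8 286.3]
```

View pics/s1.png

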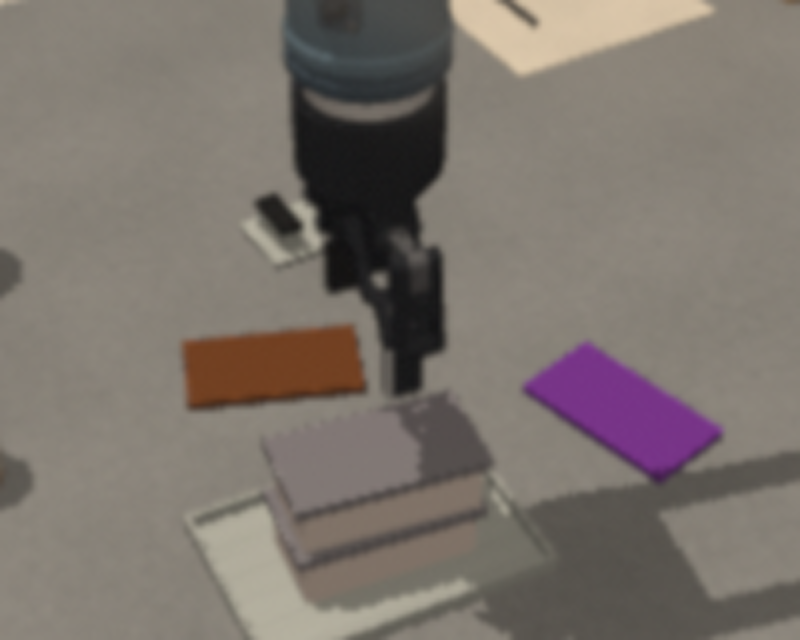

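The scene crop shows the open gripper above the stack. The near fingertip ends at crop (400,392), about 10 mm behind the TCP, which matches the 13 mm swing-back. I descend for the top plate.

Emit:
move_arm(increments=[{"tx": 0, "ty": 0, "tz": 0.015}, {"tx": 0, "ty": 0, "tz": 0.035}, {"tx": 0, "ty": 0, "tz": 0.055}, {"tx": 0, "ty": 0, "tz": 0.07}, {"tx": 0, "ty": 0, "tz": 0.082}, {"tx": 0, "ty": 0, "tz": 0.09}, {"tx": 0, "ty": 0, "tz": 0.093}, {"tx": 0, "ty": 0, "tz": 0.093}, {"tx": 0, "ty": 0, "tz": 0.093}], gripper=1)

```text
validation failed for argument at $.in...
```

Emit:
move_arm(increments=[{"tz": 0}, {"tz": 0}, {"tz": 0}, {"tz": 0}, {"tz": 0}, {"tz": 0}, {"tz": 0}, {"tz": 0}], gripper=0)

```text
validation failed for argument at $.in...
```

Emit:
move_arm(increments=[{"tx": 0, "ty": 0, "tz": 0.015, "turn": 0}, {"tx": 0, "ty": 0, "tz": 0.035, "turn": 0}, {"tx": 0, "ty": 0, "tz": 0.055, "turn": 0}, {"tx": 0, "ty": 0, "tz": 0.07, "turn": 0}, {"tx": 0, "ty": 0, "tz": 0.082, "turn": 0}, {"tx": 0, "ty": 0, "tz": 0.09, "turn": 0}, {"tx": 0, "ty": 0, "tz": 0.093, "turn": 0}, {"tx": 0, "ty": 0, "tz": 0.093, "turn": 0}, {"tx": 0, "ty": 0, "tz": 0.093, "turn": 0}], gripper=1)

```text
time_s: 2.57
eef_pos: [0.5783, -0.0059, 0.068]
eef_rot: [0.0, -0.644, 0.765, -0.0]
wrist_force: [-1.2, -0.0, -0.1]
opening: 1.001
```

Emit:
move_arm(increments=[{"tx": 0, "ty": 0, "tz": 0, "turn": 0}, {"tx": 0, "ty": 0, "tz": 0, "turn": 0}, {"tx": 0, "ty": 0, "tz": 0, "turn": 0}, {"tx": 0, "ty": 0, "tz": 0, "turn": 0}, {"tx": 0, "ty": 0, "tz": 0, "turn": 0}, {"tx": 0, "ty": 0, "tz": 0, "turn": 0}, {"tx": 0, "ty": 0, "tz": 0, "turn": 0}, {"tx": 0, "ty": 0, "tz": 0, "turn": 0}], gripper=0)

```text
time_s: 3.23
eef_pos: [0.579, -0.0057, 0.0689]
eef_rot: [0.001, -0.644, 0.765, -0.001]
wrist_force: [-0.8, 1.1, 5.3]
opening: 0.727
```

Run:
```python
from h import *
go(.578,-.005,.15,80.1)
im,d,c=snap('scene')
cv2.imwrite('pics/s2.png',cv2.resize(im[110:250,250:400,::-1],None,fx=4,fy=4,interpolation=cv2.INTER_CUBIC))
```

```text
t 3.23 tcp [ 0.579  -0.0057  0.0689] head -99.9 open 0.727 F [-0.8  1.1  5.3]
tx -0.0005 ty 0.0009 tz -0.0811 turn 0.04 tilt [ 2.6e-03 -7.0e-04 -1.0e+00]
```

View pics/s2.png

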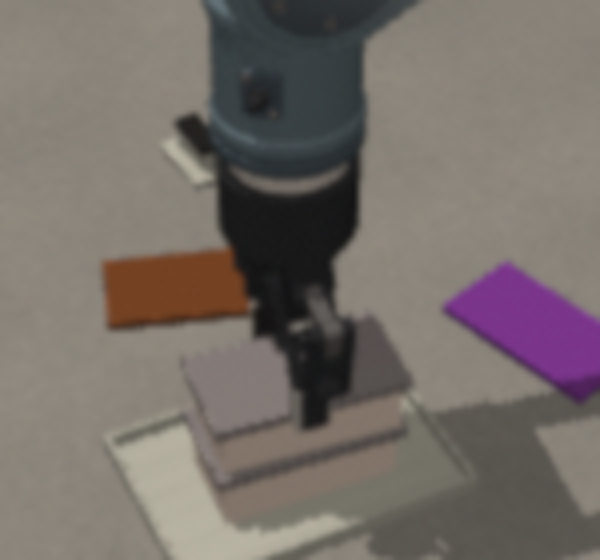

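Opening 0.727 (about 62–64 mm) fits the plate's width. The crop shows the fingertip at (313,423), just below the top plate and above the lower spacer. Lifting.

Emit:
move_arm(increments=[{"tx": 0, "ty": 0, "tz": -0.004, "turn": 0}, {"tx": 0, "ty": 0, "tz": -0.01, "turn": 0}, {"tx": 0, "ty": 0, "tz": -0.02, "turn": 0}, {"tx": 0, "ty": 0, "tz": -0.035, "turn": 0}, {"tx": 0, "ty": 0, "tz": -0.05, "turn": 0}, {"tx": 0, "ty": 0, "tz": -0.065, "turn": 0}, {"tx": 0, "ty": 0, "tz": -0.076, "turn": 0}, {"tx": 0, "ty": 0, "tz": -0.08, "turn": 0}, {"tx": 0, "ty": 0, "tz": -0.08, "turn": 0}], gripper=0)

```text
time_s: 4.03
eef_pos: [0.5787, -0.0057, 0.1489]
eef_rot: [0.001, -0.644, 0.765, -0.001]
wrist_force: [0.3, -0.7, -0.8]
opening: 0.731
```

Run:
```python
from h import *
go(.450,-.302,.15,90.8)
im,d,c=snap('scene')
cv2.imwrite('pics/s3.png',cv2.resize(im[80:260,230:430,::-1],None,fx=4,fy=3.3,interpolation=cv2.INTER_CUBIC))
im,d,c=snap('top'); np.savez('t3.npz',im=im,d=d)
cv2.imwrite('pics/t3.png',cv2.resize(im[140:300,260:460,::-1],None,fx=4,fy=3.7,interpolation=cv2.INTER_CUBIC))
```

```text
t 4.03 tcp [ 0.5787 -0.0057  0.1489] head -99.9 open 0.731 F [ 0.3 -0.7 -0.8]
tx 0.3140 ty 0.0761 tz -0.0012 turn -10.66 tilt [ 2.7e-03 -6.0e-04 -1.0e+00]
```

View pics/s3.png

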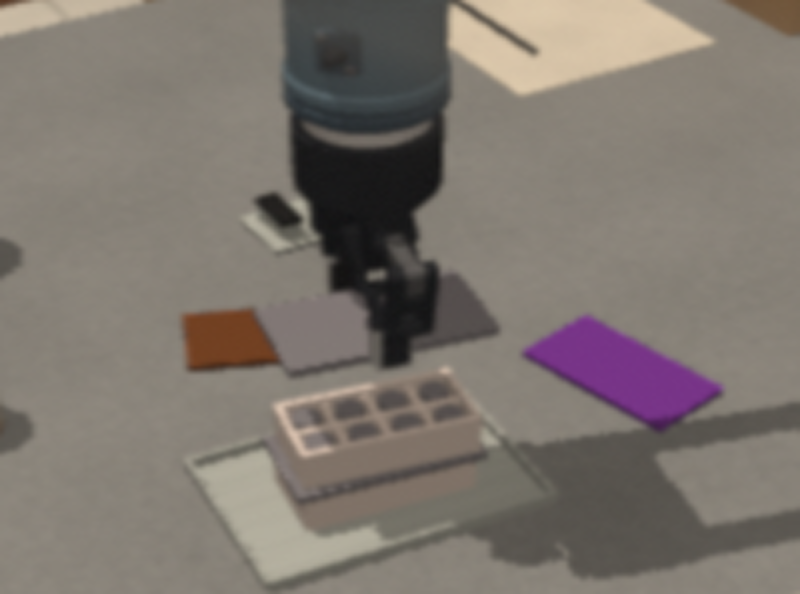

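View pics/t3.png

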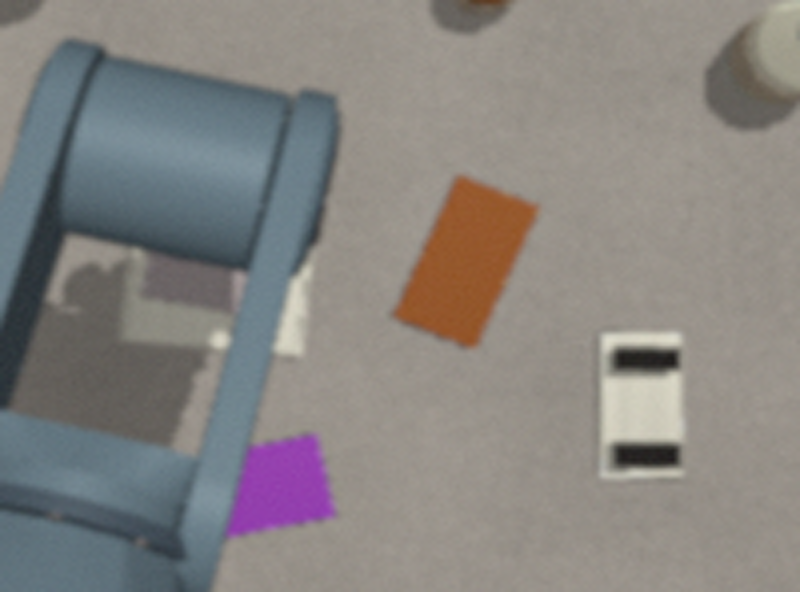

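The top plate at crop (370,325) is held level, and the tray with its vials (380,420) stayed put. I carry the plate to above the rest.

Emit:
move_arm(increments=[{"tx": 0.008, "ty": 0.002, "tz": 0, "turn": -1}, {"tx": 0.022, "ty": 0.005, "tz": 0, "turn": -2}, {"tx": 0.042, "ty": 0.01, "tz": 0, "turn": -3}, {"tx": 0.066, "ty": 0.016, "tz": 0, "turn": -4}, {"tx": 0.09, "ty": 0.022, "tz": 0, "turn": -5}, {"tx": 0.114, "ty": 0.028, "tz": 0, "turn": -6}, {"tx": 0.138, "ty": 0.034, "tz": 0, "turn": -7}, {"tx": 0.162, "ty": 0.04, "tz": 0, "turn": -8}, {"tx": 0.186, "ty": 0.046, "tz": 0, "turn": -9}, {"tx": 0.21, "ty": 0.051, "tz": 0, "turn": -10}, {"tx": 0.234, "ty": 0.057, "tz": 0, "turn": -10.7}, {"tx": 0.258, "ty": 0.063, "tz": 0, "turn": -10.7}, {"tx": 0.28, "ty": 0.068, "tz": 0, "turn": -10.7}, {"tx": 0.297, "ty": 0.072, "tz": 0, "turn": -10.7}, {"tx": 0.308, "ty": 0.075, "tz": 0, "turn": -10.7}, {"tx": 0.314, "ty": 0.076, "tz": 0, "turn": -10.7}, {"tx": 0.314, "ty": 0.076, "tz": 0, "turn": -10.7}, {"tx": 0.314, "ty": 0.076, "tz": 0, "turn": -10.7}], gripper=0)

```text
time_s: 5.63
eef_pos: [0.4491, -0.3012, 0.1468]
eef_rot: [-0.0, 0.712, -0.702, -0.001]
wrist_force: [0.7, -0.0, -0.2]
opening: 0.732
```

Run:
```python
from h import *
go(.450,-.302,.02,90.8)
im,d,c=snap('top'); np.savez('t4.npz',im=im,d=d)
# unobstructed re-measure of the stack's second item
cv2.imwrite('pics/t4.png',cv2.resize(im[140:300,260:460,::-1],None,fx=4,fy=3.7,interpolation=cv2.INTER_CUBIC))
```

```text
t 5.63 tcp [ 0.4491 -0.3012  0.1468] head -89.2 open 0.732 F [ 0.7 -0.  -0.2]
tx 0.0009 ty -0.0009 tz 0.1268 turn 0.02 tilt [-5.0e-04  1.1e-03 -1.0e+00]
```

View pics/t4.png

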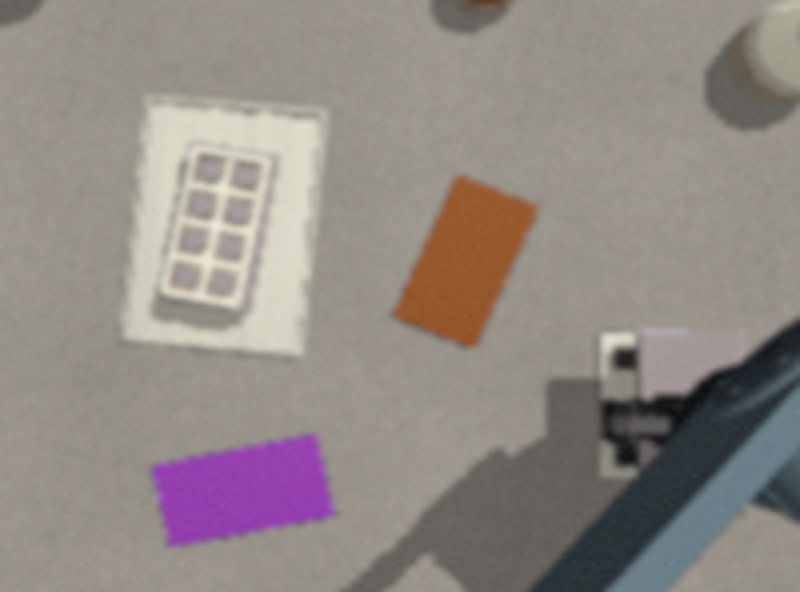

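The stack, with the vial tray at crop (215,230), is unmoved. The held plate at (690,370) appears displaced by its height, as expected. Lowering.

Emit:
move_arm(increments=[{"tx": 0, "ty": -0.001, "tz": 0.012, "turn": 0}, {"tx": 0, "ty": -0.001, "tz": 0.03, "turn": 0}, {"tx": 0, "ty": -0.001, "tz": 0.05, "turn": 0}, {"tx": 0, "ty": -0.001, "tz": 0.07, "turn": 0}, {"tx": 0, "ty": -0.001, "tz": 0.088, "turn": 0}, {"tx": 0, "ty": -0.001, "tz": 0.102, "turn": 0}, {"tx": 0, "ty": -0.001, "tz": 0.112, "turn": 0}, {"tx": 0, "ty": -0.001, "tz": 0.118, "turn": 0}, {"tx": 0, "ty": -0.001, "tz": 0.122, "turn": 0}, {"tx": 0, "ty": -0.001, "tz": 0.124, "turn": 0}, {"tx": 0, "ty": -0.001, "tz": 0.125, "turn": 0}, {"tx": 0, "ty": -0.001, "tz": 0.125, "turn": 0}], gripper=0)

```text
time_s: 6.68
eef_pos: [0.4506, -0.3021, 0.0228]
eef_rot: [0.0, 0.712, -0.702, 0.001]
wrist_force: [-0.1, -0.6, -0.8]
opening: 0.73
```

Run:
```python
from h import *
go(.450,-.302,.018,90.8)
im,d,c=snap('scene')
cv2.imwrite('pics/s5.png',cv2.resize(im[90:210,250:400,::-1],None,fx=5,fy=5,interpolation=cv2.INTER_CUBIC))
```

```text
t 6.68 tcp [ 0.4506 -0.3021  0.0228] head -89.2 open 0.73 F [-0.1 -0.6 -0.8]
tx -0.0002 ty 0.0006 tz 0.0048 turn 0.04 tilt [ 7.e-04 -7.e-04 -1.e+00]
```

View pics/s5.png

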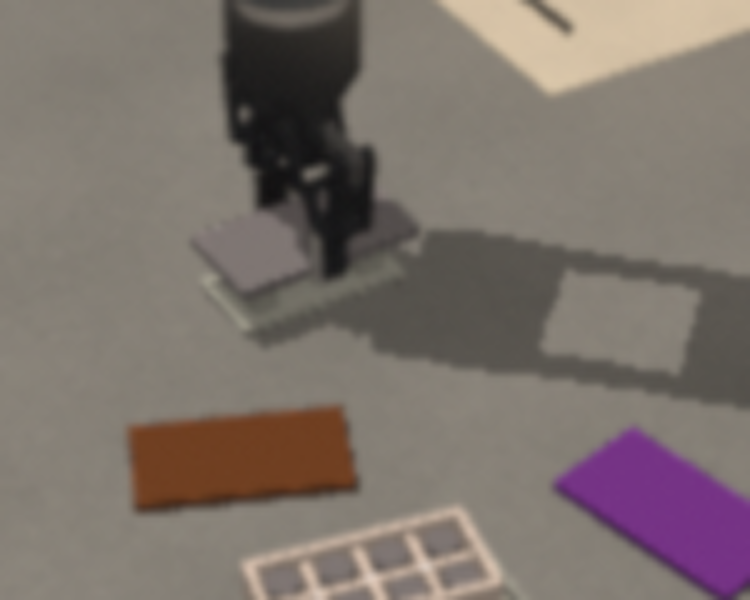

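Emit:
move_arm(increments=[{"tx": 0, "ty": 0, "tz": 0.001, "turn": 0}, {"tx": 0, "ty": 0, "tz": 0.002, "turn": 0}, {"tx": 0, "ty": 0, "tz": 0.003, "turn": 0}, {"tx": 0, "ty": 0, "tz": 0.004, "turn": 0}, {"tx": 0, "ty": 0, "tz": 0.004, "turn": 0}], gripper=0)

```text
time_s: 7.15
eef_pos: [0.4501, -0.3017, 0.0181]
eef_rot: [-0.0, 0.712, -0.702, -0.0]
wrist_force: [-0.2, -0.1, -0.5]
opening: 0.729
```

Emit:
move_arm(increments=[{"tx": 0, "ty": 0, "tz": 0.0005, "turn": 0}, {"tx": 0, "ty": 0, "tz": 0.001, "turn": 0}, {"tx": 0, "ty": 0, "tz": 0.001, "turn": 0}], gripper=0)

```text
time_s: 7.4
eef_pos: [0.4501, -0.3018, 0.0179]
eef_rot: [0.0, 0.712, -0.702, -0.0]
wrist_force: [-2.6, 1.7, 5.1]
opening: 0.73
```

Contact (5 N) at TCP z 0.0179, as predicted. Releasing.

Emit:
move_arm(increments=[{"tx": 0, "ty": 0, "tz": 0, "turn": 0}, {"tx": 0, "ty": 0, "tz": 0, "turn": 0}, {"tx": 0, "ty": 0, "tz": 0, "turn": 0}, {"tx": 0, "ty": 0, "tz": 0, "turn": 0}, {"tx": 0, "ty": 0, "tz": 0, "turn": 0}, {"tx": 0, "ty": 0, "tz": 0, "turn": 0}, {"tx": 0, "ty": 0, "tz": 0, "turn": 0}], gripper=1)

```text
time_s: 7.98
eef_pos: [0.4502, -0.3018, 0.0172]
eef_rot: [-0.0, 0.712, -0.702, -0.0]
wrist_force: [0.4, -0.2, 0.4]
opening: 0.994
```

Run:
```python
from h import *
go(.450,-.302,.16)
im,d,c=load('top')
```

```text
t 7.98 tcp [ 0.4502 -0.3018  0.0172] head -89.2 open 0.994 F [ 0.4 -0.2  0.4]
tx 0.0002 ty 0.0002 tz -0.1428 turn 0.00 tilt [-0.  0. -1.]
```

Emit:
move_arm(increments=[{"tx": 0, "ty": 0, "tz": -0.005, "turn": 0}, {"tx": 0, "ty": 0, "tz": -0.015, "turn": 0}, {"tx": 0, "ty": 0, "tz": -0.03, "turn": 0}, {"tx": 0, "ty": 0, "tz": -0.05, "turn": 0}, {"tx": 0, "ty": 0, "tz": -0.075, "turn": 0}, {"tx": 0, "ty": 0, "tz": -0.1, "turn": 0}, {"tx": 0, "ty": 0, "tz": -0.125, "turn": 0}, {"tx": 0, "ty": 0, "tz": -0.138, "turn": 0}, {"tx": 0, "ty": 0, "tz": -0.143, "turn": 0}], gripper=1)

```text
time_s: 8.73
eef_pos: [0.4516, -0.3032, 0.1644]
eef_rot: [0.0, 0.712, -0.702, 0.003]
wrist_force: [0.0, -1.4, 0.3]
opening: 1.002
```

Run:
```python
from h import *
a=np.load('t4.npz'); im,d=a['im'],a['d']; c=viewer.get_calibration('top')
P=cloud(c,d); m=(P[...,2]>.06)&(P[...,2]<.1)&(abs(P[...,0]-.578)<.1)&(abs(P[...,1]+.005)<.1)
m=blob(m,(313,202)); print('tray via depth mask',m.sum(),rect(onplane(c,contour(m),.079)),onplane(c,np.argwhere(m)[:,::-1],.079).mean(0))
m2=(P[...,2]>.025)&(abs(P[...,0]-.578)<.1)&(abs(P[...,1]+.005)<.1)
print(rect(onplane(c,contour(m2),.079)))
im2,d2,c2=snap('scene'); P2=cloud(c2,d2)
for z0,z1,z in((.065,.1,.079),):
    b=(P2[...,2]>z0)&(abs(P2[...,0]-.578)<.1)&(abs(P2[...,1]+.005)<.1)&(P2[...,2]<z1)
    Q=P2[b]; print('scene',b.sum(),rect(Q),Q.mean(0))
b=(P[...,2]>.07)&(P[...,2]<.09)&(abs(P[...,0]-.578)<.1)&(abs(P[...,1]+.005)<.1); print('top cloud',rect(P[b]),P[b].mean(0))
go(.578,-.005,.16,80.1)
```

```text
tray via depth mask 629 (array([ 0.57670709, -0.00629118]), [54.28036117553711, 109.7131576538086], np.float32(169.81754)) [ 0.57717191 -0.00639396  0.079     ]
(array([ 0.57638629, -0.00735289]), [64.29932403564453, 115.8559799194336], np.float32(171.23933))
scene 955 (array([ 0.5768269 , -0.00491051]), [58.20862579345703, 111.5592269897461], np.float32(170.42249)) [ 0.57841331 -0.00330641  0.07340832]
top cloud (array([ 0.57702344, -0.00618565]), [54.01232147216797, 109.44193267822266], np.float32(169.58987)) [ 0.57725969 -0.00595806  0.07562537]
t 8.78 tcp [ 0.4514 -0.303   0.1637] head -89.2 open 0.998 F [0.9 0.1 1.1]
tx -0.2961 ty -0.1310 tz 0.0031 turn 10.73 tilt [ 0.0037 -0.0038 -1.    ]
```

Emit:
move_arm(increments=[{"tx": -0.015, "ty": -0.007, "tz": 0, "turn": 2}, {"tx": -0.04, "ty": -0.018, "tz": 0, "turn": 4}, {"tx": -0.07, "ty": -0.031, "tz": 0, "turn": 6}, {"tx": -0.1, "ty": -0.044, "tz": 0, "turn": 8}, {"tx": -0.13, "ty": -0.058, "tz": 0, "turn": 10}, {"tx": -0.16, "ty": -0.071, "tz": 0, "turn": 10.7}, {"tx": -0.19, "ty": -0.084, "tz": 0, "turn": 10.7}, {"tx": -0.22, "ty": -0.097, "tz": 0, "turn": 10.7}, {"tx": -0.248, "ty": -0.11, "tz": 0, "turn": 10.7}, {"tx": -0.272, "ty": -0.12, "tz": 0, "turn": 10.7}, {"tx": -0.288, "ty": -0.127, "tz": 0, "turn": 10.7}, {"tx": -0.296, "ty": -0.131, "tz": 0, "turn": 10.7}, {"tx": -0.296, "ty": -0.131, "tz": 0, "turn": 10.7}, {"tx": -0.296, "ty": -0.131, "tz": 0, "turn": 10.7}], gripper=1)

```text
time_s: 9.95
eef_pos: [0.5763, -0.0042, 0.1595]
eef_rot: [-0.001, -0.644, 0.765, 0.0]
wrist_force: [0.3, -0.6, -0.3]
opening: 1.002
```

Run:
```python
from h import *
go(.577,-.006,.05,80)
im,d,c=snap('top'); np.savez('t6.npz',im=im,d=d); P=cloud(c,d)
print(P[240,410],P[249,420],P[258,425],im[249,420])
b=(P[...,2]>.025)&(P[...,2]<.05)&(abs(P[...,0]-.45)<.1)&(abs(P[...,1]+.302)<.06); b=blob(b,(420,249))
print(b.sum(),rect(onplane(c,contour(b),.036)),onplane(c,np.argwhere(b)[:,::-1],.036).mean(0),np.median(P[b][:,2]))
cv2.imwrite('pics/t6.png',cv2.resize(im[140:300,260:460,::-1],None,fx=4,fy=3.7,interpolation=cv2.INTER_CUBIC))
```

```text
t 9.95 tcp [ 0.5763 -0.0042  0.1595] head -99.8 open 1.002 F [ 0.3 -0.6 -0.3]
tx 0.0016 ty -0.0012 tz 0.1095 turn 0.17 tilt [-1.5e-03 -2.0e-04 -1.0e+00]
[ 0.47523611 -0.27198076  0.03397082] [ 0.4511966  -0.2990221   0.03657262] [ 0.42657165 -0.31383014  0.03233144] [162 151 150]
1054 (array([ 0.44890787, -0.30060712]), [63.29991149902344, 120.47006225585938], np.float32(0.29400128)) [ 0.44936222 -0.30057675  0.036     ] 0.035243871926041614
```

View pics/t6.png

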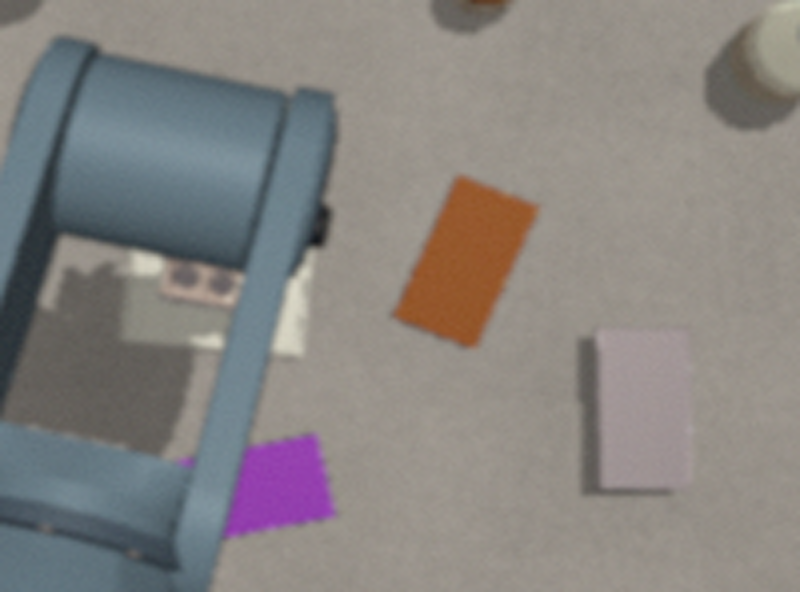

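The upper plate lies centred and straight on the rest (crop (645,410), measured (0.449,-0.301) at 0.3°). Descending for the tray.

Emit:
move_arm(increments=[{"tx": 0.001, "ty": -0.001, "tz": 0.012, "turn": 0}, {"tx": 0.001, "ty": -0.001, "tz": 0.03, "turn": 0}, {"tx": 0.001, "ty": -0.001, "tz": 0.05, "turn": 0}, {"tx": 0.001, "ty": -0.001, "tz": 0.07, "turn": 0}, {"tx": 0.001, "ty": -0.001, "tz": 0.088, "turn": 0}, {"tx": 0.001, "ty": -0.001, "tz": 0.1, "turn": 0}, {"tx": 0.001, "ty": -0.001, "tz": 0.106, "turn": 0}, {"tx": 0.001, "ty": -0.001, "tz": 0.108, "turn": 0}, {"tx": 0.001, "ty": -0.001, "tz": 0.109, "turn": 0}, {"tx": 0.001, "ty": -0.001, "tz": 0.109, "turn": 0}, {"tx": 0.001, "ty": -0.001, "tz": 0.109, "turn": 0}], gripper=1)

```text
time_s: 10.92
eef_pos: [0.5786, -0.0054, 0.0524]
eef_rot: [0.001, -0.644, 0.765, -0.001]
wrist_force: [0.3, 0.2, -0.0]
opening: 0.998
```

Emit:
move_arm(increments=[{"tx": 0, "ty": 0, "tz": 0, "turn": 0}, {"tx": 0, "ty": 0, "tz": 0, "turn": 0}, {"tx": 0, "ty": 0, "tz": 0, "turn": 0}, {"tx": 0, "ty": 0, "tz": 0, "turn": 0}, {"tx": 0, "ty": 0, "tz": 0, "turn": 0}, {"tx": 0, "ty": 0, "tz": 0, "turn": 0}, {"tx": 0, "ty": 0, "tz": 0, "turn": 0}, {"tx": 0, "ty": 0, "tz": 0, "turn": 0}, {"tx": 0, "ty": 0, "tz": 0, "turn": 0}], gripper=0)

```text
time_s: 11.67
eef_pos: [0.5783, -0.0053, 0.0522]
eef_rot: [0.0, -0.644, 0.765, -0.001]
wrist_force: [-1.9, -0.7, 5.9]
opening: 0.618
```

Run:
```python
from h import *
go(.577,-.006,.15,80)
im,d,c=snap('scene')
cv2.imwrite('pics/s7.png',cv2.resize(im[110:250,250:400,::-1],None,fx=4,fy=4,interpolation=cv2.INTER_CUBIC))
```

```text
t 11.67 tcp [ 0.5783 -0.0053  0.0522] head -99.9 open 0.618 F [-1.9 -0.7  5.9]
tx 0.0009 ty 0.0011 tz -0.0978 turn 0.14 tilt [ 1.4e-03 -4.0e-04 -1.0e+00]
```

View pics/s7.png

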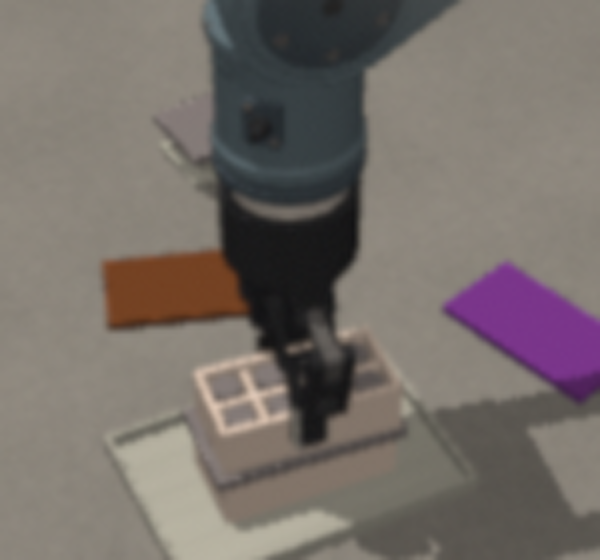

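The fingertips at crop (312,438) grip the tray's side clear of the spacer edge below (y≈450). Lifting.

Emit:
move_arm(increments=[{"tx": 0, "ty": 0, "tz": -0.004, "turn": 0}, {"tx": 0, "ty": 0, "tz": -0.01, "turn": 0}, {"tx": 0, "ty": 0, "tz": -0.02, "turn": 0}, {"tx": 0, "ty": 0, "tz": -0.035, "turn": 0}, {"tx": 0, "ty": 0, "tz": -0.055, "turn": 0}, {"tx": 0, "ty": 0, "tz": -0.075, "turn": 0}, {"tx": 0, "ty": 0, "tz": -0.09, "turn": 0}, {"tx": 0, "ty": 0, "tz": -0.098, "turn": 0}, {"tx": 0, "ty": 0, "tz": -0.1, "turn": 0}, {"tx": 0, "ty": 0, "tz": -0.1, "turn": 0}], gripper=0)

```text
time_s: 12.55
eef_pos: [0.5778, -0.0051, 0.1517]
eef_rot: [0.0, -0.644, 0.765, -0.0]
wrist_force: [-0.3, 0.4, -3.1]
opening: 0.619
```

Run:
```python
from h import *
go(.536,.3025,.15,79.2)
im,d,c=load('top'); P=cloud(c,d)
b=blob((P[...,2]>.055)&(P[...,1]>.15)&(P[...,2]<.1),(203,213)); r=rect(onplane(c,contour(b),.074)); print('housing',r)
a=np.radians(r[2]); print('centre -/+20mm along x:',r[0]+.02*np.array([np.cos(a),np.sin(a)]),r[0]-.02*np.array([np.cos(a),np.sin(a)]))
im,d,c=snap('scene')
cv2.imwrite('pics/s8.png',cv2.resize(im[90:270,230:430,::-1],None,fx=4,fy=3.3,interpolation=cv2.INTER_CUBIC))
```

```text
t 12.55 tcp [ 0.5778 -0.0051  0.1517] head -99.9 open 0.619 F [-0.3  0.4 -3.1]
tx -0.2959 ty 0.0939 tz 0.0017 turn 0.93 tilt [ 8.e-04 -2.e-04 -1.e+00]
housing (array([0.51626178, 0.29956833]), [167.66006469726562, 225.31092834472656], np.float32(169.06973))
centre -/+20mm along x: [0.49662461 0.30336061] [0.53589895 0.29577605]
```

View pics/s8.png

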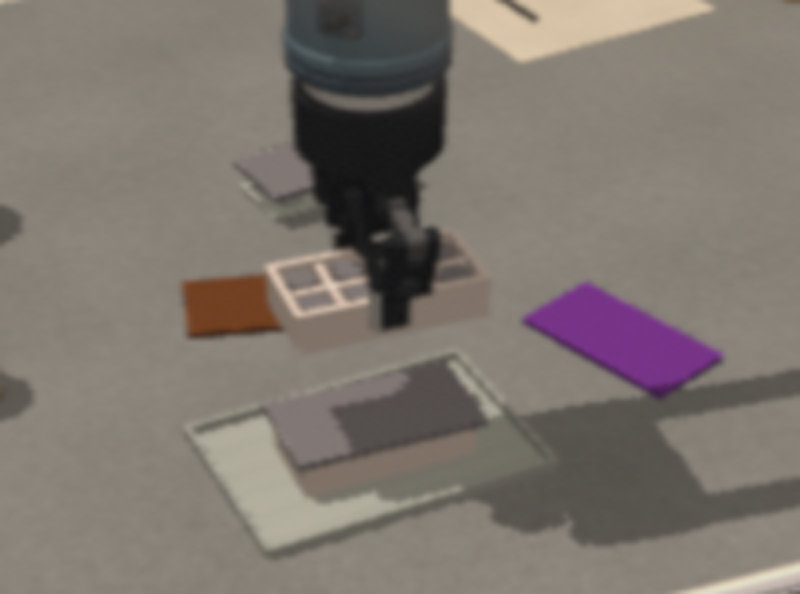

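The tray is lifted level (crop (380,290)), and the lower spacer stayed on the lower tray at (380,410). I carry the tray to the shaker.

Emit:
move_arm(increments=[{"tx": -0.007, "ty": 0.002, "tz": 0, "turn": 0}, {"tx": -0.02, "ty": 0.006, "tz": 0, "turn": 0.3}, {"tx": -0.038, "ty": 0.012, "tz": 0, "turn": 0.6}, {"tx": -0.06, "ty": 0.019, "tz": 0, "turn": 0.9}, {"tx": -0.083, "ty": 0.026, "tz": 0, "turn": 0.9}, {"tx": -0.106, "ty": 0.034, "tz": 0, "turn": 0.9}, {"tx": -0.129, "ty": 0.041, "tz": 0, "turn": 0.9}, {"tx": -0.152, "ty": 0.048, "tz": 0, "turn": 0.9}, {"tx": -0.175, "ty": 0.056, "tz": 0, "turn": 0.9}, {"tx": -0.198, "ty": 0.063, "tz": 0, "turn": 0.9}, {"tx": -0.221, "ty": 0.07, "tz": 0, "turn": 0.9}, {"tx": -0.243, "ty": 0.077, "tz": 0, "turn": 0.9}, {"tx": -0.263, "ty": 0.083, "tz": 0, "turn": 0.9}, {"tx": -0.279, "ty": 0.088, "tz": 0, "turn": 0.9}, {"tx": -0.29, "ty": 0.092, "tz": 0, "turn": 0.9}, {"tx": -0.296, "ty": 0.094, "tz": 0, "turn": 0.9}, {"tx": -0.296, "ty": 0.094, "tz": 0, "turn": 0.9}, {"tx": -0.296, "ty": 0.094, "tz": 0, "turn": 0.9}], gripper=0)

```text
time_s: 14.1
eef_pos: [0.5355, 0.3023, 0.1507]
eef_rot: [-0.001, -0.638, 0.77, -0.0]
wrist_force: [0.5, -0.1, -2.9]
opening: 0.621
```

Run:
```python
from h import *
go(.536,.3025,.0792,79.2)
```

```text
t 14.1 tcp [0.5355 0.3023 0.1507] head -100.7 open 0.621 F [ 0.5 -0.1 -2.9]
tx -0.0004 ty -0.0005 tz 0.0715 turn 0.05 tilt [-8.e-04 -8.e-04 -1.e+00]
```

Emit:
move_arm(increments=[{"tx": 0, "ty": 0, "tz": 0.008, "turn": 0}, {"tx": 0, "ty": 0, "tz": 0.02, "turn": 0}, {"tx": 0, "ty": 0, "tz": 0.034, "turn": 0}, {"tx": 0, "ty": 0, "tz": 0.047, "turn": 0}, {"tx": 0, "ty": 0, "tz": 0.057, "turn": 0}, {"tx": 0, "ty": 0, "tz": 0.063, "turn": 0}, {"tx": 0, "ty": 0, "tz": 0.067, "turn": 0}, {"tx": 0, "ty": 0, "tz": 0.069, "turn": 0}, {"tx": 0, "ty": 0, "tz": 0.069, "turn": 0}, {"tx": 0, "ty": 0, "tz": 0.069, "turn": 0}], gripper=0)

```text
time_s: 14.93
eef_pos: [0.5363, 0.3028, 0.0828]
eef_rot: [0.0, -0.638, 0.77, -0.0]
wrist_force: [0.4, -0.1, -3.3]
opening: 0.619
```

Emit:
move_arm(increments=[{"tx": 0, "ty": 0, "tz": 0.0005, "turn": 0}, {"tx": 0, "ty": 0, "tz": 0.001, "turn": 0}, {"tx": 0, "ty": 0, "tz": 0.0015, "turn": 0}, {"tx": 0, "ty": 0, "tz": 0.0015, "turn": 0}], gripper=0)

```text
time_s: 15.27
eef_pos: [0.5359, 0.3027, 0.081]
eef_rot: [0.0, -0.638, 0.77, -0.0]
wrist_force: [-0.1, -0.7, -3.4]
opening: 0.62
```

Emit:
move_arm(increments=[{"tx": 0, "ty": 0, "tz": 0.0005, "turn": 0}, {"tx": 0, "ty": 0, "tz": 0.001, "turn": 0}, {"tx": 0, "ty": 0, "tz": 0.0015, "turn": 0}, {"tx": 0, "ty": 0, "tz": 0.0015, "turn": 0}], gripper=0)

```text
time_s: 15.6
eef_pos: [0.5358, 0.3026, 0.0793]
eef_rot: [0.0, -0.638, 0.77, 0.0]
wrist_force: [-0.8, 0.1, -2.4]
opening: 0.625
```

Emit:
move_arm(increments=[{"tx": 0, "ty": 0, "tz": 0.0005, "turn": 0}, {"tx": 0, "ty": 0, "tz": 0.001, "turn": 0}, {"tx": 0, "ty": 0, "tz": 0.001, "turn": 0}], gripper=0)

```text
time_s: 15.85
eef_pos: [0.5358, 0.3026, 0.0793]
eef_rot: [-0.0, -0.638, 0.77, -0.0]
wrist_force: [-3.0, -1.8, 3.6]
opening: 0.623
```

Contact at TCP z 0.0793, as predicted. Releasing.

Emit:
move_arm(increments=[{"tx": 0, "ty": 0, "tz": 0, "turn": 0}, {"tx": 0, "ty": 0, "tz": 0, "turn": 0}, {"tx": 0, "ty": 0, "tz": 0, "turn": 0}, {"tx": 0, "ty": 0, "tz": 0, "turn": 0}, {"tx": 0, "ty": 0, "tz": 0, "turn": 0}, {"tx": 0, "ty": 0, "tz": 0, "turn": 0}, {"tx": 0, "ty": 0, "tz": 0, "turn": 0}, {"tx": 0, "ty": 0, "tz": 0, "turn": 0}], gripper=1)

```text
time_s: 16.52
eef_pos: [0.5358, 0.3026, 0.0782]
eef_rot: [-0.0, -0.638, 0.77, 0.0]
wrist_force: [0.2, -0.4, -0.3]
opening: 1.003
```

Emit:
move_arm(increments=[{"tx": 0, "ty": 0, "tz": -0.005, "turn": 0}, {"tx": 0, "ty": 0, "tz": -0.015, "turn": 0}, {"tx": 0, "ty": 0, "tz": -0.03, "turn": 0}, {"tx": 0, "ty": 0, "tz": -0.05, "turn": 0}, {"tx": 0, "ty": 0, "tz": -0.065, "turn": 0}, {"tx": 0, "ty": 0, "tz": -0.075, "turn": 0}, {"tx": 0, "ty": 0, "tz": -0.075, "turn": 0}], gripper=1)

```text
time_s: 17.1
eef_pos: [0.5376, 0.3033, 0.1569]
eef_rot: [0.003, -0.638, 0.77, -0.001]
wrist_force: [0.7, 0.4, 0.7]
opening: 1.001
```

Run:
```python
from h import *
im,d,c=snap('top'); np.savez('t9.npz',im=im,d=d); P=cloud(c,d)
b=(P[...,2]>.02)&(P[...,2]<.07)&(abs(P[...,0]-.578)<.09)&(abs(P[...,1]+.005)<.06)
W=onplane(c,contour(b),.045); print('lower spacer',b.sum(),rect(W),np.median(P[b][:,2]))
I=im.astype(int); b2=blob(b&(I[...,0]-I[...,1]>3),(313,202)); print('col',rect(onplane(c,contour(b2),.045)),onplane(c,np.argwhere(b2)[:,::-1],.045).mean(0))
im2,d2,c2=snap('scene'); P2=cloud(c2,d2); 
b=(P2[...,2]>.035)&(abs(P2[...,0]-.578)<.09)&(abs(P2[...,1]+.005)<.06); print('scene',rect(P2[b]),P2[b].mean(0))
b=(P2[...,2]>.03)&(abs(P2[...,0]-.45)<.09)&(abs(P2[...,1]+.30)<.06); print('scene rest plate',rect(P2[b]),P2[b].mean(0))
go(.577,-.006,.12,80)
cv2.imwrite('pics/t9.png',cv2.resize(im[140:300,140:460,::-1],None,fx=2.5,fy=2.5,interpolation=cv2.INTER_CUBIC))
cv2.imwrite('pics/s9.png',im2[:,:,::-1])
```

```text
lower spacer 992 (array([ 0.57841571, -0.00710915]), [63.98439407348633, 119.55219268798828], np.float32(171.31593)) 0.04439783892754001
col (array([ 0.57841571, -0.00710915]), [63.98439407348633, 119.55219268798828], np.float32(171.31593)) [ 0.57820973 -0.00707206  0.045     ]
scene (array([ 0.57844403, -0.00501714]), [67.29292297363281, 121.86217498779297], np.float32(172.3631)) [ 0.58069351 -0.00285466  0.04304544]
scene rest plate (array([ 0.44946933, -0.30079568]), [68.26172637939453, 123.09162902832031], np.float32(1.450609)) [ 0.45119188 -0.298985    0.0343175 ]
t 17.2 tcp [0.536  0.3026 0.1537] head -100.8 open 1.004 F [ 0.2  0.6 -0.7]
tx 0.2956 ty -0.0980 tz 0.0336 turn -0.77 tilt [ 9.e-04  3.e-04 -1.e+00]
```

View pics/s9.png

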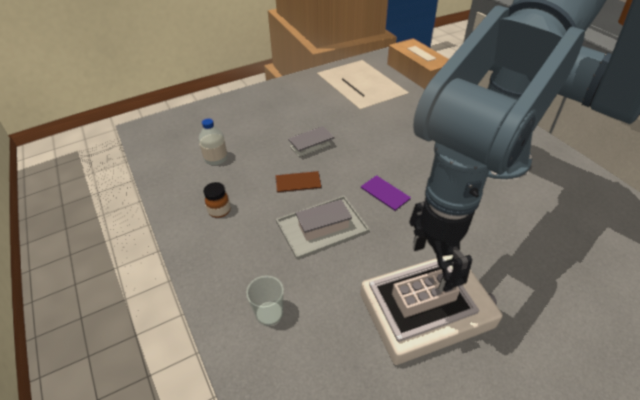

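View pics/t9.png

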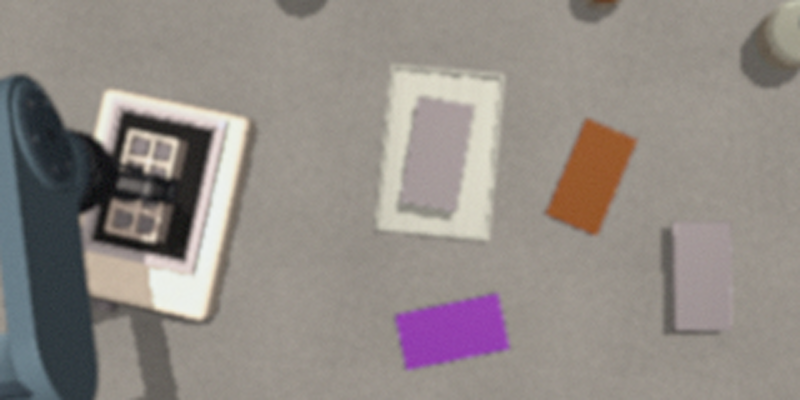

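The upper tray sits in the middle of the shaker's black mat (top crop (143,185)). The lower spacer at (437,155) is now exposed in the steel tray, at (0.578,-0.007), 171.3° and top z 0.044. Bystanders look unmoved. I move back over the stack.

Emit:
move_arm(increments=[{"tx": 0.015, "ty": -0.005, "tz": 0, "turn": 0}, {"tx": 0.04, "ty": -0.013, "tz": 0, "turn": 0}, {"tx": 0.07, "ty": -0.023, "tz": 0, "turn": -0.5}, {"tx": 0.1, "ty": -0.033, "tz": 0, "turn": -1}, {"tx": 0.13, "ty": -0.043, "tz": 0, "turn": -1.5}, {"tx": 0.16, "ty": -0.053, "tz": 0, "turn": -2.1}, {"tx": 0.19, "ty": -0.063, "tz": 0, "turn": -2.1}, {"tx": 0.22, "ty": -0.073, "tz": 0, "turn": -2.1}, {"tx": 0.248, "ty": -0.083, "tz": 0, "turn": -2.1}, {"tx": 0.272, "ty": -0.091, "tz": 0.01, "turn": -2.1}, {"tx": 0.288, "ty": -0.096, "tz": 0.02, "turn": -2.1}, {"tx": 0.296, "ty": -0.1, "tz": 0.03, "turn": -2.1}, {"tx": 0.296, "ty": -0.1, "tz": 0.034, "turn": -2.1}, {"tx": 0.296, "ty": -0.1, "tz": 0.034, "turn": -2.1}, {"tx": 0.296, "ty": -0.1, "tz": 0.034, "turn": -2.1}], gripper=1)

```text
time_s: 18.45
eef_pos: [0.5781, -0.0057, 0.1185]
eef_rot: [-0.0, -0.652, 0.758, 0.001]
wrist_force: [-0.3, -0.1, -0.1]
opening: 1.001
```

Run:
```python
from h import *
go(.5795,-.0065,.033,81.2)
```

```text
t 18.45 tcp [ 0.5781 -0.0057  0.1185] head -98.6 open 1.001 F [-0.3 -0.1 -0.1]
tx 0.0007 ty -0.0017 tz 0.0855 turn 0.17 tilt [-1.7e-03  8.0e-04 -1.0e+00]
```

Emit:
move_arm(increments=[{"tx": 0.001, "ty": -0.002, "tz": 0.012, "turn": 0.1}, {"tx": 0.001, "ty": -0.002, "tz": 0.03, "turn": 0.1}, {"tx": 0.001, "ty": -0.002, "tz": 0.05, "turn": 0.1}, {"tx": 0.001, "ty": -0.002, "tz": 0.066, "turn": 0.1}, {"tx": 0.001, "ty": -0.002, "tz": 0.077, "turn": 0.1}, {"tx": 0.001, "ty": -0.002, "tz": 0.083, "turn": 0.1}, {"tx": 0.001, "ty": -0.002, "tz": 0.086, "turn": 0.1}, {"tx": 0.001, "ty": -0.002, "tz": 0.086, "turn": 0.1}, {"tx": 0.001, "ty": -0.002, "tz": 0.086, "turn": 0.1}, {"tx": 0.001, "ty": -0.002, "tz": 0.086, "turn": 0.1}], gripper=1)

```text
time_s: 19.28
eef_pos: [0.5814, -0.0083, 0.0343]
eef_rot: [0.001, -0.651, 0.759, -0.001]
wrist_force: [-0.3, -0.2, 0.2]
opening: 1.004
```

Emit:
move_arm(increments=[{"tx": 0, "ty": 0, "tz": 0, "turn": 0}, {"tx": 0, "ty": 0, "tz": 0, "turn": 0}, {"tx": 0, "ty": 0, "tz": 0, "turn": 0}, {"tx": 0, "ty": 0, "tz": 0, "turn": 0}, {"tx": 0, "ty": 0, "tz": 0, "turn": 0}, {"tx": 0, "ty": 0, "tz": 0, "turn": 0}, {"tx": 0, "ty": 0, "tz": 0, "turn": 0}, {"tx": 0, "ty": 0, "tz": 0, "turn": 0}], gripper=0)

```text
time_s: 19.95
eef_pos: [0.5814, -0.0083, 0.0348]
eef_rot: [0.001, -0.651, 0.759, -0.001]
wrist_force: [-2.6, 0.1, 7.1]
opening: 0.719
```

Run:
```python
from h import *
go(.577,-.006,.15,80)
im,d,c=snap('scene')
cv2.imwrite('pics/s10.png',cv2.resize(im[150:250,270:380,::-1],None,fx=6,fy=6,interpolation=cv2.INTER_CUBIC))
```

```text
t 19.95 tcp [ 0.5814 -0.0083  0.0348] head -98.8 open 0.719 F [-2.6  0.1  7.1]
tx -0.0016 ty 0.0045 tz -0.1152 turn 1.23 tilt [ 1.7e-03 -3.0e-04 -1.0e+00]
```

View pics/s10.png

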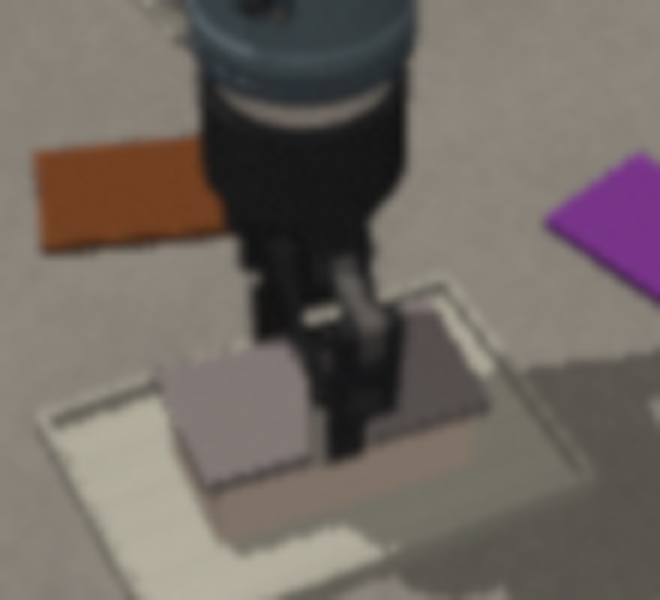

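Emit:
move_arm(increments=[{"tx": 0, "ty": 0, "tz": -0.002, "turn": 0}, {"tx": 0, "ty": 0, "tz": -0.004, "turn": 0}, {"tx": 0, "ty": 0, "tz": -0.006, "turn": 0}, {"tx": 0, "ty": 0, "tz": -0.006, "turn": 0}], gripper=0)

```text
time_s: 20.33
eef_pos: [0.5807, -0.0082, 0.0397]
eef_rot: [0.0, -0.651, 0.759, -0.0]
wrist_force: [0.1, -0.3, -0.3]
opening: 0.716
```

Run:
```python
from h import *
go(.577,-.006,.15,80)
im,d,c=snap('scene')
cv2.imwrite('pics/s11.png',cv2.resize(im[150:250,270:380,::-1],None,fx=6,fy=6,interpolation=cv2.INTER_CUBIC))
```

```text
t 20.33 tcp [ 0.5807 -0.0082  0.0397] head -98.8 open 0.716 F [ 0.1 -0.3 -0.3]
tx -0.0016 ty 0.0040 tz -0.1103 turn 1.23 tilt [ 5.e-04 -1.e-04 -1.e+00]
```

View pics/s11.png

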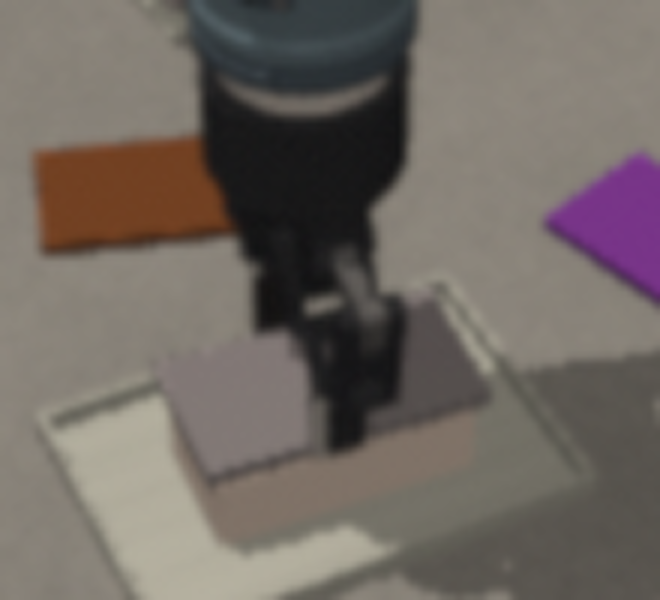

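The plate rose with the fingers: its near-left corner moved from crop (210,488) to (210,478), and it looks level. Continuing the lift smoothly.

Emit:
move_arm(increments=[{"tx": 0, "ty": 0, "tz": -0.003, "turn": 0}, {"tx": 0, "ty": 0, "tz": -0.008, "turn": 0}, {"tx": 0, "ty": 0, "tz": -0.015, "turn": 0}, {"tx": 0, "ty": 0, "tz": -0.024, "turn": 0}, {"tx": 0, "ty": 0, "tz": -0.034, "turn": 0}, {"tx": 0, "ty": 0, "tz": -0.044, "turn": 0}, {"tx": 0, "ty": 0, "tz": -0.052, "turn": 0}, {"tx": 0, "ty": 0, "tz": -0.057, "turn": 0}, {"tx": 0, "ty": 0, "tz": -0.06, "turn": 0}, {"tx": 0, "ty": 0, "tz": -0.06, "turn": 0}], gripper=0)

```text
time_s: 21.22
eef_pos: [0.5811, -0.0083, 0.1003]
eef_rot: [0.0, -0.651, 0.759, -0.001]
wrist_force: [-0.1, -0.3, -2.1]
opening: 0.718
```

Run:
```python
from h import *
go(.4515,-.302,.1,90.8)
im,d,c=snap('scene')
cv2.imwrite('pics/s12.png',cv2.resize(im[120:250,250:400,::-1],None,fx=5,fy=4.5,interpolation=cv2.INTER_CUBIC))
```

```text
t 21.22 tcp [ 0.5811 -0.0083  0.1003] head -98.8 open 0.718 F [-0.1 -0.3 -2.1]
tx 0.3101 ty 0.0833 tz 0.0002 turn -9.57 tilt [ 1.4e-03 -3.0e-04 -1.0e+00]
```

View pics/s12.png

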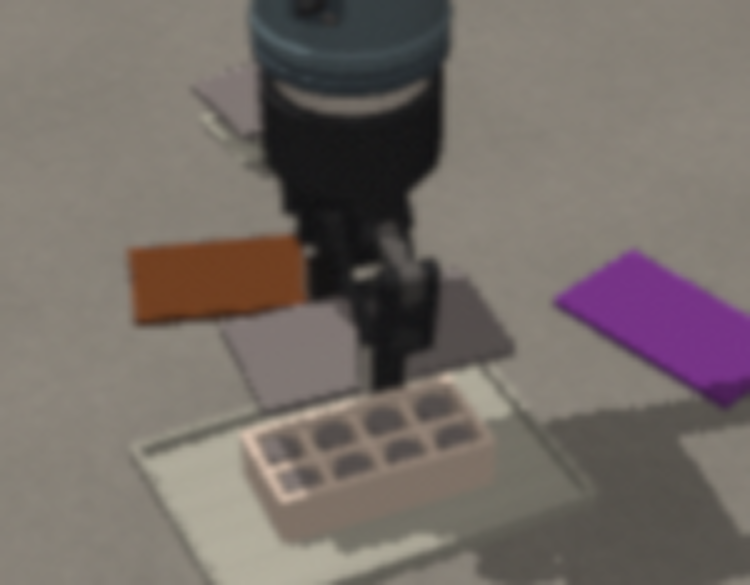

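The lower spacer is held level at (370,345), and the lower tray stays in place at (365,450). Carrying it to the rest.

Emit:
move_arm(increments=[{"tx": 0.006, "ty": 0.002, "tz": 0, "turn": -0.5}, {"tx": 0.017, "ty": 0.005, "tz": 0, "turn": -1}, {"tx": 0.033, "ty": 0.009, "tz": 0, "turn": -1.8}, {"tx": 0.052, "ty": 0.014, "tz": 0, "turn": -2.6}, {"tx": 0.072, "ty": 0.019, "tz": 0, "turn": -3.4}, {"tx": 0.093, "ty": 0.025, "tz": 0, "turn": -4.2}, {"tx": 0.114, "ty": 0.031, "tz": 0, "turn": -5}, {"tx": 0.135, "ty": 0.036, "tz": 0, "turn": -5.8}, {"tx": 0.156, "ty": 0.042, "tz": 0, "turn": -6.6}, {"tx": 0.177, "ty": 0.048, "tz": 0, "turn": -7.4}, {"tx": 0.198, "ty": 0.053, "tz": 0, "turn": -8.2}, {"tx": 0.219, "ty": 0.059, "tz": 0, "turn": -9}, {"tx": 0.24, "ty": 0.065, "tz": 0, "turn": -9.6}, {"tx": 0.26, "ty": 0.07, "tz": 0, "turn": -9.6}, {"tx": 0.278, "ty": 0.075, "tz": 0, "turn": -9.6}, {"tx": 0.293, "ty": 0.079, "tz": 0, "turn": -9.6}, {"tx": 0.304, "ty": 0.082, "tz": 0, "turn": -9.6}, {"tx": 0.31, "ty": 0.083, "tz": 0, "turn": -9.6}, {"tx": 0.31, "ty": 0.083, "tz": 0, "turn": -9.6}, {"tx": 0.31, "ty": 0.083, "tz": 0, "turn": -9.6}], gripper=0)

```text
time_s: 22.93
eef_pos: [0.4511, -0.3016, 0.099]
eef_rot: [-0.0, 0.712, -0.702, -0.0]
wrist_force: [-0.2, 0.9, -1.0]
opening: 0.716
```

Run:
```python
from h import *
go(.4515,-.302,.036,90.8)
```

```text
t 22.93 tcp [ 0.4511 -0.3016  0.099 ] head -89.2 open 0.716 F [-0.2  0.9 -1. ]
tx 0.0005 ty -0.0004 tz 0.0630 turn 0.01 tilt [-3.e-04  7.e-04 -1.e+00]
```

Emit:
move_arm(increments=[{"tx": 0, "ty": 0, "tz": 0.006, "turn": 0}, {"tx": 0, "ty": 0, "tz": 0.016, "turn": 0}, {"tx": 0, "ty": 0, "tz": 0.028, "turn": 0}, {"tx": 0, "ty": 0, "tz": 0.04, "turn": 0}, {"tx": 0, "ty": 0, "tz": 0.05, "turn": 0}, {"tx": 0, "ty": 0, "tz": 0.056, "turn": 0}, {"tx": 0, "ty": 0, "tz": 0.059, "turn": 0}, {"tx": 0, "ty": 0, "tz": 0.06, "turn": 0}, {"tx": 0, "ty": 0, "tz": 0.06, "turn": 0}, {"tx": 0, "ty": 0, "tz": 0.06, "turn": 0}], gripper=0)

```text
time_s: 23.77
eef_pos: [0.4516, -0.3022, 0.0397]
eef_rot: [0.0, 0.712, -0.702, 0.0]
wrist_force: [-0.4, -0.3, -1.1]
opening: 0.719
```

Run:
```python
from h import *
go(.4513,-.302,.0338,90.8)
im,d,c=snap('scene')
cv2.imwrite('pics/s13.png',cv2.resize(im[110:170,270:360,::-1],None,fx=8,fy=8,interpolation=cv2.INTER_CUBIC))
im,d,c=snap('top')
cv2.imwrite('pics/t13.png',cv2.resize(im[215:285,380:460,::-1],None,fx=8,fy=8,interpolation=cv2.INTER_CUBIC))
```

```text
t 23.77 tcp [ 0.4516 -0.3022  0.0397] head -89.2 open 0.719 F [-0.4 -0.3 -1.1]
tx -0.0003 ty 0.0003 tz 0.0059 turn 0.03 tilt [ 6.e-04 -6.e-04 -1.e+00]
```

View pics/s13.png

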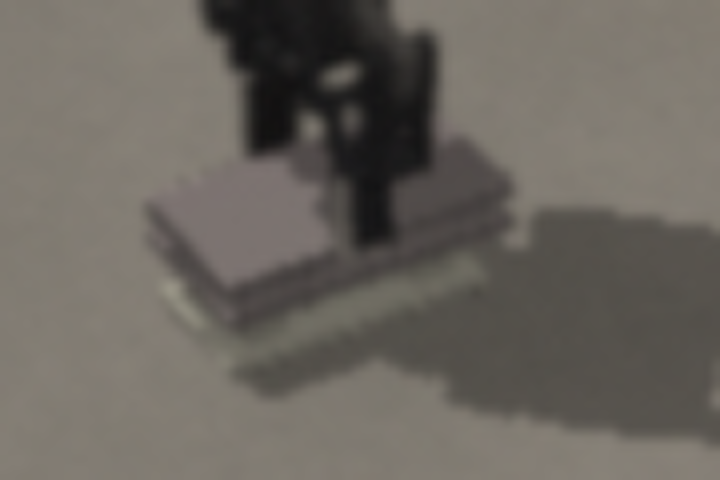

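View pics/t13.png

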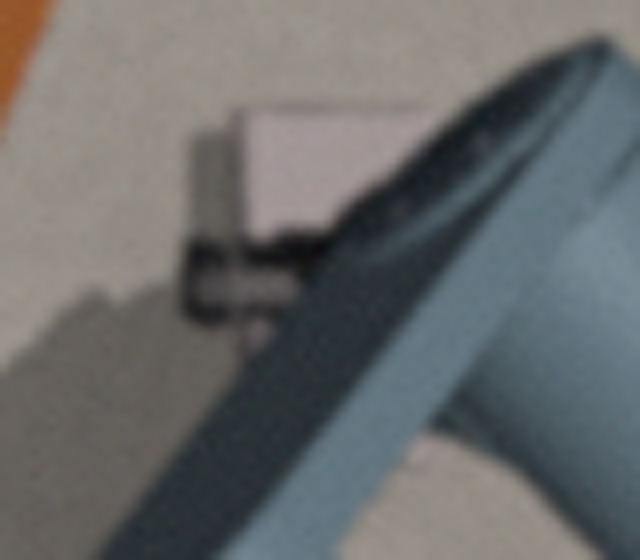

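In the scene crop the held plate (320,215) sits parallel, squarely above the upper plate with a gap of about 6 mm. Lowering in small steps.

Emit:
move_arm(increments=[{"tx": 0, "ty": 0, "tz": 0.001, "turn": 0}, {"tx": 0, "ty": 0, "tz": 0.002, "turn": 0}, {"tx": 0, "ty": 0, "tz": 0.003, "turn": 0}, {"tx": 0, "ty": 0, "tz": 0.0035, "turn": 0}, {"tx": 0, "ty": 0, "tz": 0.0035, "turn": 0}], gripper=0)

```text
time_s: 24.28
eef_pos: [0.4512, -0.3018, 0.0356]
eef_rot: [-0.0, 0.712, -0.702, -0.0]
wrist_force: [-0.2, -0.4, -1.7]
opening: 0.72
```

Emit:
move_arm(increments=[{"tx": 0, "ty": 0, "tz": 0.0005, "turn": 0}, {"tx": 0, "ty": 0, "tz": 0.001, "turn": 0}, {"tx": 0, "ty": 0, "tz": 0.001, "turn": 0}], gripper=0)

```text
time_s: 24.53
eef_pos: [0.4512, -0.3018, 0.0347]
eef_rot: [-0.0, 0.712, -0.702, -0.0]
wrist_force: [0.7, 0.5, -0.5]
opening: 0.718
```

Emit:
move_arm(increments=[{"tx": 0, "ty": 0, "tz": 0.0005, "turn": 0}, {"tx": 0, "ty": 0, "tz": 0.001, "turn": 0}, {"tx": 0, "ty": 0, "tz": 0.001, "turn": 0}], gripper=0)

```text
time_s: 24.78
eef_pos: [0.4513, -0.3019, 0.0339]
eef_rot: [-0.0, 0.712, -0.702, -0.0]
wrist_force: [-0.0, 0.9, -0.4]
opening: 0.722
```

Emit:
move_arm(increments=[{"tx": 0, "ty": 0, "tz": 0.0005, "turn": 0}, {"tx": 0, "ty": 0, "tz": 0.001, "turn": 0}, {"tx": 0, "ty": 0, "tz": 0.001, "turn": 0}], gripper=0)

```text
time_s: 25.03
eef_pos: [0.4513, -0.3019, 0.0338]
eef_rot: [0.0, 0.712, -0.702, -0.0]
wrist_force: [-3.8, 3.0, 9.4]
opening: 0.717
```

Contact at 0.0338, exactly as predicted. I ease off slightly and open.

Emit:
move_arm(increments=[{"tx": 0, "ty": 0, "tz": -0.0007, "turn": 0}, {"tx": 0, "ty": 0, "tz": -0.0007, "turn": 0}], gripper=0)

```text
time_s: 25.2
eef_pos: [0.4515, -0.302, 0.0338]
eef_rot: [-0.0, 0.712, -0.702, 0.0]
wrist_force: [-1.0, 1.0, 3.9]
opening: 0.723
```

Emit:
move_arm(increments=[{"tx": 0, "ty": 0, "tz": 0, "turn": 0}, {"tx": 0, "ty": 0, "tz": 0, "turn": 0}, {"tx": 0, "ty": 0, "tz": 0, "turn": 0}, {"tx": 0, "ty": 0, "tz": 0, "turn": 0}, {"tx": 0, "ty": 0, "tz": 0, "turn": 0}, {"tx": 0, "ty": 0, "tz": 0, "turn": 0}, {"tx": 0, "ty": 0, "tz": 0, "turn": 0}, {"tx": 0, "ty": 0, "tz": 0, "turn": 0}], gripper=1)

```text
time_s: 25.87
eef_pos: [0.4513, -0.3019, 0.0335]
eef_rot: [0.0, 0.712, -0.702, -0.0]
wrist_force: [0.0, -0.0, 0.3]
opening: 1.0
```

Emit:
move_arm(increments=[{"tx": 0, "ty": 0, "tz": -0.005, "turn": 0}, {"tx": 0, "ty": 0, "tz": -0.015, "turn": 0}, {"tx": 0, "ty": 0, "tz": -0.03, "turn": 0}, {"tx": 0, "ty": 0, "tz": -0.055, "turn": 0}, {"tx": 0, "ty": 0, "tz": -0.08, "turn": 0}, {"tx": 0, "ty": 0, "tz": -0.105, "turn": 0}, {"tx": 0, "ty": 0.03, "tz": -0.125, "turn": 0}, {"tx": 0, "ty": 0.06, "tz": -0.13, "turn": 0}, {"tx": 0, "ty": 0.09, "tz": -0.13, "turn": 0}, {"tx": 0.03, "ty": 0.1, "tz": -0.13, "turn": 0}, {"tx": 0.06, "ty": 0.1, "tz": -0.13, "turn": 0}, {"tx": 0.09, "ty": 0.1, "tz": -0.13, "turn": 0}, {"tx": 0.12, "ty": 0.1, "tz": -0.13, "turn": 0}, {"tx": 0.15, "ty": 0.1, "tz": -0.13, "turn": 0}, {"tx": 0.18, "ty": 0.1, "tz": -0.13, "turn": 0}, {"tx": 0.2, "ty": 0.1, "tz": -0.13, "turn": 0}, {"tx": 0.2, "ty": 0.1, "tz": -0.13, "turn": 0}, {"tx": 0.2, "ty": 0.1, "tz": -0.13, "turn": 0}], gripper=1)

```text
time_s: 27.37
eef_pos: [0.3539, -0.504, 0.164]
eef_rot: [-0.0, 0.712, -0.702, 0.0]
wrist_force: [-0.3, 0.8, -0.3]
opening: 1.0
```

Run:
```python
from h import *
go(.45,-.3,.2)
im,d,c=snap('top'); P=cloud(c,d); im0,d0,_=load('top'); P0=cloud(c,d0)
def reg(x,y,r1,r2,z0,z1): return (P[...,2]>z0)&(P[...,2]<z1)&(abs(P[...,0]-x)<r1)&(abs(P[...,1]-y)<r2)
for n,b,z in (('plates',reg(.45,-.3,.09,.06,.025,.07),.044),('shaker tray',reg(.536,.303,.08,.06,.09,.12),.106),('lower tray',reg(.578,-.006,.07,.05,.025,.06),.037)):
    if b.any(): print(n,b.sum(),rect(onplane(c,contour(b),z)),onplane(c,np.argwhere(b)[:,::-1],z).mean(0).round(4),np.percentile(P[b][:,2],[10,50,90]).round(4))
for n,(x,y) in dict(bottle=(.71,-.39),jar=(.78,-.19),beaker=(.82,.145)).items():
    o=[]
    for Q in(P0,P):
        b=(Q[...,2]>.04)&(abs(Q[...,0]-x)<.06)&(abs(Q[...,1]-y)<.06); o.append(Q[b][:,:2].mean(0).round(4))
    print(n,o)
cv2.imwrite('pics/t14.png',im[:,:,::-1])
im,d,c=snap('scene'); cv2.imwrite('pics/s14.png',im[:,:,::-1])
cv2.imwrite('pics/s14c.png',cv2.resize(im[100:180,260:370,::-1],None,fx=6,fy=6,interpolation=cv2.INTER_CUBIC))
```

```text
t 27.37 tcp [ 0.3539 -0.504   0.164 ] head -89.2 open 1.0 F [-0.3  0.8 -0.3]
tx -0.2027 ty -0.0988 tz -0.0360 turn 0.00 tilt [ 2.e-04 -1.e-04 -1.e+00]
plates 1098 (array([ 0.44900732, -0.30012329]), [65.4385986328125, 120.21503448486328], np.float32(0.35414416)) [ 0.4483 -0.2996  0.044 ] [0.0396 0.0429 0.0456]
shaker tray 806 (array([0.53406018, 0.30098672]), [59.88275909423828, 110.43766021728516], np.float32(168.70407)) [0.5335 0.3012 0.106 ] [0.0965 0.1018 0.106 ]
lower tray 555 (array([ 0.57914331, -0.00682203]), [54.04173278808594, 109.98419189453125], np.float32(172.78519)) [ 0.5797 -0.0069  0.037 ] [0.0298 0.0333 0.0368]
bottle [array([ 0.7095, -0.3891]), array([ 0.7093, -0.3893])]
jar [array([ 0.7765, -0.1877]), array([ 0.7766, -0.1878])]
beaker [array([0.7992, 0.1466]), array([0.7995, 0.1467])]
```

View pics/t14.png

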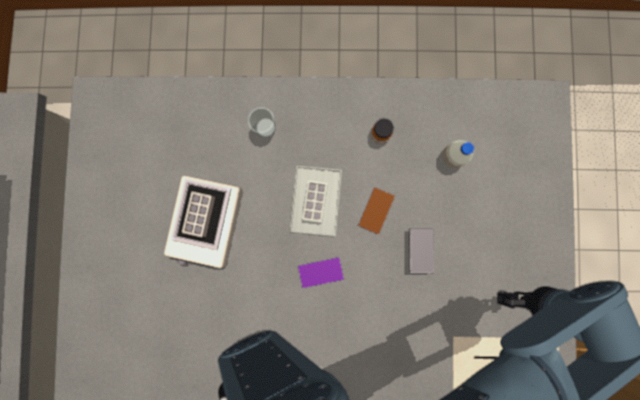

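View pics/s14.png

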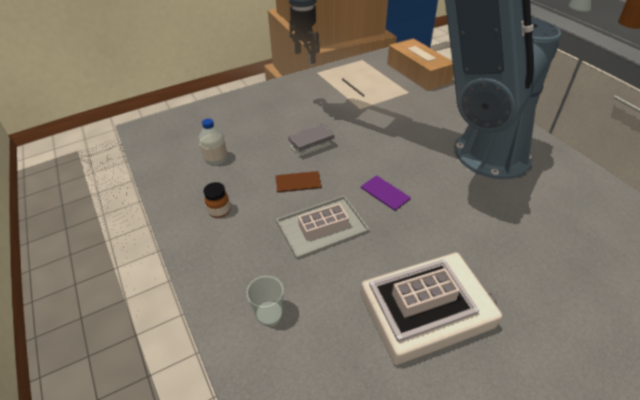

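View pics/s14c.png

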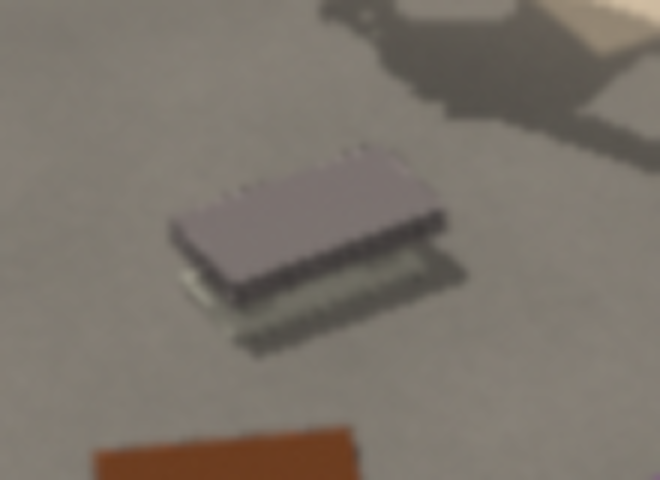

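The final views agree with the goal. The plates are squared on the rest (top view (420,251)), the tray is centred on the shaker (199,214), the lower tray stands at (314,203), and the bystanders are unmoved. The arm is clear.

```bash
python3 -c "
from h import *
print(workorder.hand_in())"
```

```text
the job is handed in; nothing more can be done
None
```

The stack is taken apart as asked, and I handed the job in after 27.4 s with the arm clear; hand-in gave no verdict. I moved the upper spacer to the rest, then the upper tray to the shaker, then the lower spacer onto the upper one. Each was lowered until the wrist force showed light contact, then released.

Last checks, from the top camera:

| Item | Measured | Where it should be |
|---|---|---|
| Plate pile | (0.449, -0.300), 0.4°, level | Rest middle (0.449, -0.304) |
| Lower spacer on upper one | about 1 mm apart | Squared up on it |
| Upper tray on shaker | (0.534, 0.301), 168.7° | Platform middle (0.536, 0.303), 169.3° |
| Lower tray | (0.579, -0.007), 173° | Stack start (0.577, -0.006), 170° |
| Bottle, beaker, jar | shifted less than 1 mm | Unmoved |

- **Lower tray:** it turned by about 2–3° and moved by about 2 mm; it was not meant to move, but it is well within the 25 mm limit.
- **Camera disagreement:** the two cameras differ by about 2–6 mm on some positions, such as the rest. I went mainly by the top view. No check failed.
- **Refused calls:** two move calls were refused for missing fields; the arm did not move, and I repeated them correctly.

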